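Set out the rubbing stones from the sprung stone box

TASK

Prop the stone box's sprung flap open with the wooden stay, lifting it and setting the stay in the notch of the cheek, then take out every rubbing stone and lay the long ones in the long row tray and the short ones in the short row tray, each flat on the tray's floor and straight across the row. Finish with the stay taken out, the flap fully shut and the stay lying flat on the open bench, clear of the box and trays; do not disturb the tin, bowl or brush, nor touch the lacquered table top.

Things in the scene. Friction and masses are not known exactly. Their poses are not given: they have to be found in the camera images.
- bin: plywood stone box fixed to the bench, outside 194 x 344 mm (x, y), walls 12 mm, rim 65 mm above the bench. Origin: centre of its underside; x from its front wall (robot side) to its hinged far wall, y to its left. Floor 8 mm above the bench; on it, wooden drain slats 12 mm wide, 7 mm high, along x at y = -140, -84, -28, 28, 84, 140 mm and across at x = 56; the stones lie on the floor between them, along x
- flap (a joint): flap over the whole box, 218 x 344 x 6 mm, hinged on the far wall, overhanging the front wall by 30 mm; rad, 0 = shut on the rim, grows as the front edge rises, stop at 1.85. A damped spring shuts it from any angle: about 2 N to lift it at the front edge, 0.15 N m when upright. With the stay in the notch it stands at about 1.57
- hinge (a point): middle of the hinge line, 91 mm behind the box's centre, 65 mm above the bench, axes as the box's; the flap turns about its y. The flap's underside passes through the hinge line. Does not move with the flap
- lip (a point): right-hand (-y) front corner of the flap's underside, moves with the flap; 218 mm from the hinge line and 172 mm right of its middle
- notch (a point): centre of the floor of the notch in the top of a wooden cheek outside the box's right (-y) wall. Axes as the box's. Notch: open upward and to both sides, 33 mm wide (x), 30 mm long (y), 24 mm deep, between posts 21 mm thick, floor 99 mm above the bench, 7.5 mm in front of the hinge line, 17 mm right of the flap's edge. A batten in it along y, sticking out 40 to 65 mm in front of the raised flap, holds it open
- stay_center (a point): the stay: a dark square wooden batten 160 x 24 x 24 mm, about 90 g, loose on the open bench between box and trays; point at its centre, x along its length. It can be held near one end from above, beside the box, while the other end lifts the flap under its overhanging right front corner
- long1_center (a point): grey rubbing stone, a plain bar 90 x 20 x 24 mm (long x wide x high), about 95 g; point at its centre, x along its length, z up. Same stone as the others but 30 mm longer than the short ones. It may be absent (None). Belongs in the long row tray.
- long2_center (a point): grey rubbing stone, a plain bar 90 x 20 x 24 mm (long x wide x high), about 95 g; point at its centre, x along its length, z up. Same stone as the others but 30 mm longer than the short ones. It may be absent (None). Belongs in the long row tray.
- long3_center (a point): grey rubbing stone, a plain bar 90 x 20 x 24 mm (long x wide x high), about 95 g; point at its centre, x along its length, z up. Same stone as the others but 30 mm longer than the short ones. It may be absent (None). Belongs in the long row tray.
- short1_center (a point): grey rubbing stone, a plain bar 60 x 20 x 24 mm (long x wide x high), about 63 g; point at its centre, x along its length, z up. Same stone as the others but 30 mm shorter than the long ones. It may be absent (None). Belongs in the short row tray.
- short2_center (a point): grey rubbing stone, a plain bar 60 x 20 x 24 mm (long x wide x high), about 63 g; point at its centre, x along its length, z up. Same stone as the others but 30 mm shorter than the long ones. It may be absent (None). Belongs in the short row tray.
- long_row_floor (a point): row tray for the long stones, fixed: a wooden trough, inside 100 x 210 mm (x, y), lips 14 mm high and 8 mm thick, floor 6 mm above the bench; point at the centre of the inner floor, y along the row, x across it. Stones lie across the row, side by side.
- short_row_floor (a point): row tray for the short stones, fixed: the same but inside 70 x 210 mm (x, y)
- panel_edge (a point): freshly polished black lacquered table top, fixed, 260 x 620 mm (x, y), top 38 mm above the bench; point at the middle of its near top edge; not to be touched
- polish_tin: flat tin of polish, 72 mm across, 35 mm high, bystander; origin under its centre
- water_bowl: white bowl, 100 mm across, 45 mm high, bystander; origin under its centre
- dust_brush: dusting brush lying on the bench, bystander; origin under it
Mind the look-alikes: they are no part of the job. Of the things shaped like the part that bears stay_center, the dark wooden one is meant.

How it is judged:
On the way, in this order (a step that is already met when the one before it is completed fails the run):
1. the flap stands propped open by the stay lying in the notch, the gripper off both (value of joint flap above 1.25 rad and contact force between stay and flap above 0.1 N and x of stay_center in the frame of notch between -0.012 and 0.012 m and z of stay_center in the frame of notch between 0.005 and 0.022 m and contact force between the fingers and stay below 0.1 N and contact force between the fingers and flap below 0.1 N), for 0.5 s.
2. every stone lies in the row tray of its length, flat and across the row (x of long1_center in the frame of long_row_floor between -0.015 and 0.015 m and y of long1_center in the frame of long_row_floor between -0.103 and 0.103 m and z of long1_center in the frame of long_row_floor between 0.006 and 0.017 m and angle between the x axis of each of long1_center, long2_center, long3_center and the x axis of long_row_floor, either way round below 0.25 rad and x of long2_center in the frame of long_row_floor between -0.015 and 0.015 m and y of long2_center in the frame of long_row_floor between -0.103 and 0.103 m and z of long2_center in the frame of long_row_floor between 0.006 and 0.017 m and x of long3_center in the frame of long_row_floor between -0.015 and 0.015 m and y of long3_center in the frame of long_row_floor between -0.103 and 0.103 m and z of long3_center in the frame of long_row_floor between 0.006 and 0.017 m and x of short1_center in the frame of short_row_floor between -0.015 and 0.015 m and y of short1_center in the frame of short_row_floor between -0.103 and 0.103 m and z of short1_center in the frame of short_row_floor between 0.006 and 0.017 m and angle between the x axis of each of short1_center, short2_center and the x axis of short_row_floor, either way round below 0.25 rad and x of short2_center in the frame of short_row_floor between -0.015 and 0.015 m and y of short2_center in the frame of short_row_floor between -0.103 and 0.103 m and z of short2_center in the frame of short_row_floor between 0.006 and 0.017 m), for 0.2 s.
At the end, for the whole second after the job is handed in: every stone present lies flat on the floor of the row tray of its length (centre within 15 mm of the row's middle line, between the ends, within 0.25 rad of square across the row), the flap is shut (under 0.04 rad), the stay lies flat on the bench clear of box and trays, and all is at rest (all of step 2 and value of joint flap below 0.04 rad and height (world z) of stay_center between 0.008 and 0.016 m and contact force between stay and long_row below 0.05 N and contact force between stay and short_row below 0.05 N and contact force between stay and bin below 0.05 N and linear speed of each of stay, long1, long2, long3, short1, short2 below 0.02 m/s); the robot touches nothing.
It fails at once if the polish tin is pushed aside by more than 30 mm (distance of polish_tin from where it was at the start of the episode above 0.03 m).
It fails at once if the water bowl is pushed aside by more than 30 mm (distance of water_bowl from where it was at the start of the episode above 0.03 m).
It fails at once if the dust brush is pushed aside by more than 30 mm (distance of dust_brush from where it was at the start of the episode above 0.03 m).
It fails at once if the lacquered table top is touched (contact force between any of the arm, the fingers, stay and panel above 0.3 N).
Of long1, long2, long3, short1, short2 only 3 to 5 are there at a start; the rules pass over those that are not, and their reading is None.
At some moment in a run one of long1, long2, long3, short1, short2 may be knocked a few centimetres aside while the robot is not near it.
It also fails if it takes over 210 s, if anything falls off the work surface, if the arm or the gripper's body presses on something with over 40 N, if the wrist force passes 120 N, or if a joint passes its speed limit or range.

ROBOT

A 7-joint arm with a two-finger parallel gripper is mounted at the origin on the work surface. World frame = base frame: x ahead of the robot, y to its left, z up, the work surface at z = 0. Lengths are in m, angles in rad, forces in N, time in s.
With the tool pointing down it reaches from about 0.4 to 0.85 m from the base axis. Payload 4.4 kg.
Tool frame: the origin (TCP) lies midway between the tips of the shut fingers; the grasp point (between the pads) lies 19 mm behind it (manip.grip_point_offset is the distance from the TCP to the grasp point, in m); z points along the fingers, y is the line along which they close (so a half turn about z gives the same grasp; the last joint's range is limited). The gripper opens to 94 mm and grips with 3 to 60 N. Pads are 16 mm wide; open, the fingers measure 119 mm over their backs; the gripper's body (75 mm by 177 mm) begins 78 mm behind the grasp point.
Start: joints at [-1.185, 0.628, 0.038, 1.517, -0.027, 0.996, -0.02], TCP at [0.284, 0.585, 0.176] pointing down, gripper open.
Joint ranges: [-3.06, 3.06], [-0.37, 2.12], [-1.25, 1.32], [0.18, 2.47], [-1.1, 4.24], [0.23, 1.98], [-2.94, 2.94]. Speed limits (rad/s): [2.57, 2.57, 3.14, 3.14, 3.14, 3.14, 3.14].

INTERFACE

Orientations are given as a unit quaternion [w, x, y, z].
In Python, from station import readout, viewer, hand_in, manip gives the robot as it stands. The module is installed in compiled form; this text tells all that it offers.
- The arm moves only by the tool move_arm, never from a script. Its argument "targets" is a list that holds one entry, the list of rows, each a list of 7 numbers: the finger opening in mm, from 0 to 94, then the shift along the tool's x, y, z in mm, then the turn, a rotation vector about the tool's x, y, z in degrees. A call has 1 to 12 rows; each row shifts and turns the commanded pose from where the row before left it, along the tool's axes as they then stand; what a row does not reach is not made up. A row lasts 1/10 s, in which the tool goes at most 50 mm and 8.59 degrees, less where a joint would pass 70% of its speed; a pose out of reach is approached as far as the arm can. A call is refused whole if a number of a shift passes 50 or a number of a turn 8.59, either way. A call with a gripper value outside its range is refused whole. The fingers move at their own pace and stop on an object; the grip force is fixed at half the most. Time passes only in rows, so rows that do not move let the fingers close. It gives the time, the measured TCP pose, the force, the opening and the grip force at its end, in the units of the state.
- readout.get_state(): the state, without advancing time (a new reading comes with each control period).
- viewer.read_camera(name): name is "side" or "top"; returns the picture (480x640x3 uint8, blue, green, red); there is no depth.
- viewer.calibration(name): a dict with "vfov" (degrees; the focal length in pixels is half the picture's height over the tangent of half this angle, whatever the lens; pixels are square), "cx", "cy" (the principal point, pixels), "R" (3x3) and "t" (3): a world point X has camera coordinates R X + t. Camera axes: x right, y down, z forward; pixel columns grow to the right and rows downward; lengths in m; the calibration is good to about 2 mm. A picture is of the moment at which its call begins. calibration takes no time and is no camera call.
- hand_in(): hands the job in; it is judged then, once.
The state is a dict: "time": time; "qpos": joint angles; "qd": joint speeds; "joint_torque": joint torques, N m; "tool_pos": TCP position; "eef_rot": TCP orientation; "ft_force": force on the tool from outside, world axes, zero at the start; "moment": the same for the moment, N m; "width": finger opening in m; "grasp_force": force on a finger pad.
Only numpy, scipy, OpenCV 4.12 (cv2) and the standard library are available. Lean on these libraries where they do the work, as an engineer would, in place of code of your own. Each camera call takes 0.05 s, during which the arm holds its last target. There are 200 camera calls.

## Working session

There is one attempt and no reset: what is moved stays moved. The work goes in short steps, Python scripts to look and compute and a tool call to move; the robot and the scene stay as the last step left them, time stands still between calls to the robot, and variables do not carry over. Pictures are saved under pics/ and viewed, at most 14 in all, crops included, and the job is handed in when it is done.

Besides the shell and the picture viewer there is one more tool, called after "Call:" by a JSON object that holds its "fn" and its "kwargs". move_arm: Moves the arm, as the interface text tells. Its arguments: {"type":"object","properties":{"targets":{"type":"array","items":{"type":"array","items":{"type":"array","items":{"type":"number"}}}}},"required":["targets"]}

```bash
mkdir -p pics
cat > h.py <<'E'
import numpy as np, cv2
from station import readout, viewer, hand_in, manip
def cam(n):
    c=viewer.calibration(n); f=240/np.tan(np.radians(c["vfov"])/2)
    return f,c["cx"],c["cy"],np.array(c["R"]),np.array(c["t"])
def ray(n,u,v):
    f,cx,cy,R,t=cam(n); return -R.T@t, R.T@np.array([(u-cx)/f,(v-cy)/f,1])
def onz(n,u,v,z):
    o,d=ray(n,u,v); return o+d*(z-o[2])/d[2]
def proj(n,X):
    f,cx,cy,R,t=cam(n); p=R@np.array(X)+t; return p[0]/p[2]*f+cx,p[1]/p[2]*f+cy
def shot(n,name,crop=None,k=1):
    im=viewer.read_camera(n); cv2.imwrite(f'pics/{name}_raw.png',im)
    if crop: a,b,c,d=crop; im=im[b:d,a:c]
    im=cv2.resize(im,None,fx=k,fy=k,interpolation=cv2.INTER_CUBIC); cv2.imwrite(f'pics/{name}.png',im)
def st():
    s=readout.get_state(); print(round(s["time"],2),np.round(s["tool_pos"],4),np.round(s["eef_rot"],4),'w',round(s["width"],4),'g',np.round(s["grasp_force"],1),'F',np.round(s["ft_force"],1),'q',np.round(s["qpos"],2)); return s
E
python3 - <<'E'
from h import *
shot('top','top0'); shot('side','side0'); st(); print(manip.grip_point_offset)
for n in('top','side'):
    c=cam(n); print(n,c, -c[3].T@c[4])
E
```

```text
0.1 [0.2835 0.5842 0.1755] [-2.000e-04  2.240e-01  9.746e-01 -8.000e-04] w 0.0942 g 0.0 F [-0.   0.1 -0. ] q [-1.18  0.63  0.04  1.52 -0.03  1.   -0.02]
0.0188
top (np.float64(580.9260993696087), 315.2929504773378, 240.9041827506512, array([[-0.01235703, -0.99963548, -0.02400436],
       [-0.99221591,  0.01523319, -0.12359427],
       [ 0.12391488,  0.02229025, -0.99204246]]), array([0.0506658 , 0.50970808, 1.27771868])) [0.34803818 0.01440219 1.33176439]
side (np.float64(445.87691742143767), 322.44166904000383, 243.38449788231588, array([[ 0.96357636, -0.26689263,  0.01699793],
       [-0.18289559, -0.70402186, -0.68622331],
       [ 0.19511486,  0.65811971, -0.7271923 ]]), array([-0.47672715,  0.17264863,  1.01095767])) [ 0.29368682 -0.67101772  0.86173952]
```

View pics/top0.png

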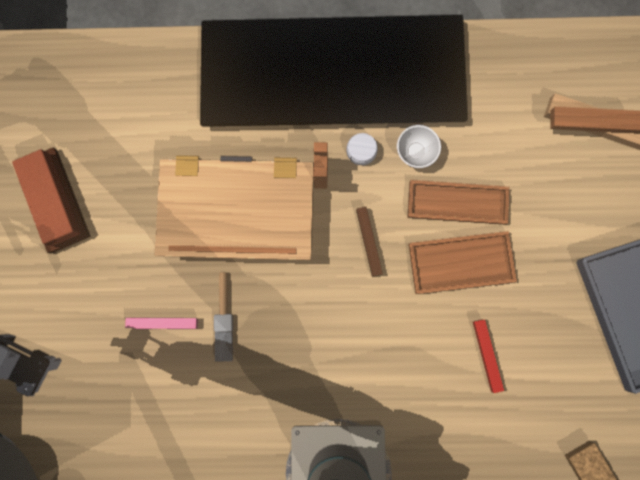

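View pics/side0.png

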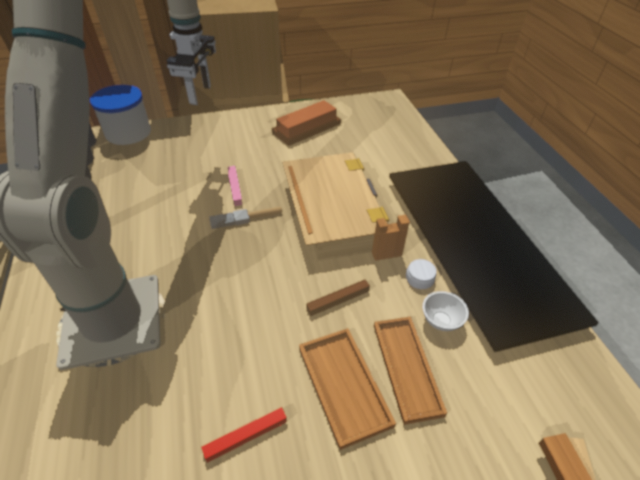

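Run:
```python
from h import *
im=cv2.imread('pics/top0_raw.png')
cv2.imwrite('pics/c1.png',cv2.resize(im[130:300,145:345],None,fx=3.5,fy=3.5,interpolation=cv2.INTER_CUBIC))
cv2.imwrite('pics/c2.png',cv2.resize(im[120:310,330:530],None,fx=3.1,fy=3.1,interpolation=cv2.INTER_CUBIC))
```

```text
(no output)
```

View pics/c1.png

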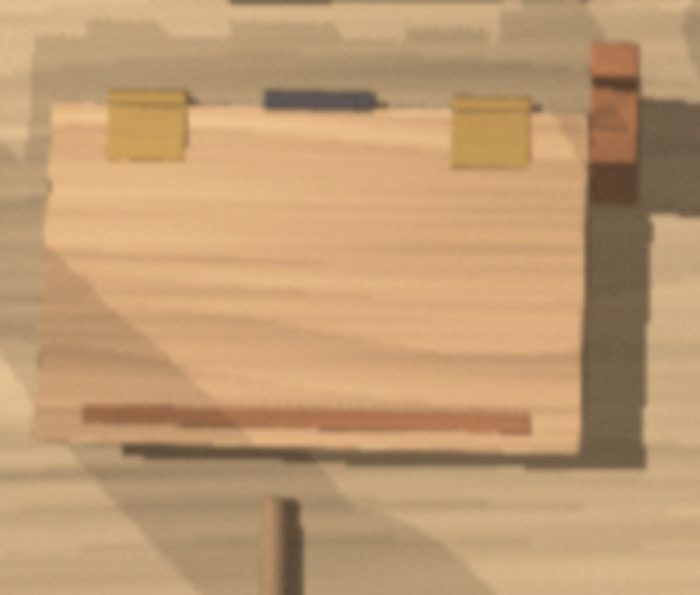

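View pics/c2.png

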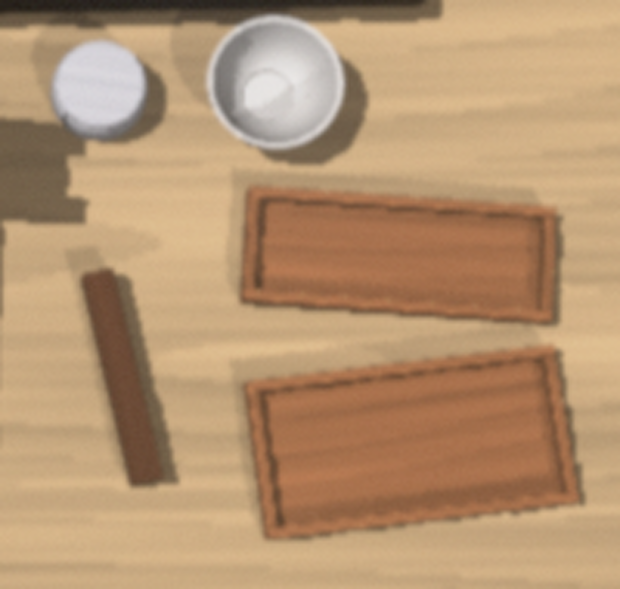

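Run:
```python
from h import *
def P(L,k,ox,oy,z): return np.array([onz('top',ox+(u+.5)/k-.5,oy+(v+.5)/k-.5,z) for u,v in L])
f=P([(52,104),(588,115),(580,453),(33,439)],3.5,145,130,.071)
BL,BR,FR,FL=f
print('flap',f.round(4).tolist(),'sizes',np.linalg.norm(BL-BR),np.linalg.norm(FL-FR),np.linalg.norm(BL-FL),np.linalg.norm(BR-FR))
for nm,a,b in(('back',BL,BR),('front',FL,FR)):
    d=a-b; print(nm,'yaw',np.degrees(np.arctan2(-d[0],d[1])))
for a,b in((FL,BL),(FR,BR)): d=b-a; print(np.degrees(np.arctan2(d[1],d[0])))
print('cheek',[P([(615,v)],3.5,145,130,z)[0].round(4).tolist() for v,z in((43,.123),(77,.123),(80,.099),(163,.123),(203,0))])
print('cheek y',P([(592,60),(638,60)],3.5,145,130,.123).round(4).tolist())
for nm,L in(('short',[(248,187),(557,210),(555,322),(243,300)]),('long',[(247,383),(555,347),(580,500),(268,537)])):
    p=P(L,3.1,330,120,.020); a=(p[0]+p[3]-p[1]-p[2])/2; b=(p[0]+p[1]-p[2]-p[3])/2
    print(nm,p.mean(0).round(4),np.linalg.norm(a),np.linalg.norm(b),np.degrees([np.arctan2(-a[0],a[1]),np.arctan2(b[1],b[0])]))
p=P([(82,275),(112,270),(162,478),(130,486)],3.1,330,120,.024);a=(p[0]+p[1]-p[2]-p[3])/2
print('stay',p.mean(0).round(4),np.linalg.norm(a),np.degrees(np.arctan2(a[1],a[0])))
for nm,u,v,z in(('tin',362,149,.035),('bowl',419,146,.045),('panel nearL',201,125,.038),('panel nearR',467,122,.038),('brush top',223,272,.01),('brush bot',223,360,.02)): print(nm,onz('top',u,v,z).round(3))
```

```text
flap [[0.6951, 0.3897, 0.071], [0.6814, 0.0465, 0.071], [0.4658, 0.054, 0.071], [0.4796, 0.3972, 0.071]] sizes 0.3435274169972511 0.34347630934249057 0.2155815592838549 0.21576898694122726
back yaw -2.275617495902539
front yaw -2.306925117334955
-1.985641747573259
-1.999478659884614
cheek [[0.7125, 0.0281, 0.123], [0.6912, 0.0284, 0.123], [0.696, 0.0287, 0.099], [0.6375, 0.0291, 0.123], [0.6396, 0.0309, 0.0]]
cheek y [[0.7021, 0.0423, 0.123], [0.7016, 0.0142, 0.123]]
short [ 0.5969 -0.2847  0.02  ] 0.2274200925619988 0.08428151810418025 [-5.21915122 -4.18798947]
long [ 0.4588 -0.2875  0.02  ] 0.22624570623266071 0.11266406641328294 [5.92260139 5.98155866]
stay [ 0.5091 -0.0774  0.024 ] 0.1579718052317307 11.707640592825284
tin [ 0.721 -0.066  0.035]
bowl [ 0.722 -0.195  0.045]
panel nearL [0.784 0.305 0.038]
panel nearR [ 0.779 -0.307  0.038]
brush top [0.445 0.256 0.01 ]
brush bot [0.248 0.253 0.02 ]
```

The stay candidates in top0 are pink (160,323), bright red (489,355) and dark brown wood (370,242). The dark brown one matches the description, and crop c2 shows a dark wooden batten about 158 mm long. Box, notch, tray and stay sizes all agree with those given. Next I plan the grasp.

```bash
cat >> h.py <<'E'
YB=np.radians(-2.1); BX=np.array([np.cos(YB),np.sin(YB)]); BY=np.array([-np.sin(YB),np.cos(YB)])
H=np.array([.6892,.2177])   # hinge mid
def hb(x,y): return H+BX*x+BY*y     # hinge-frame mm->world handled in m
def head():
    w,x,y,z=readout.get_state()["eef_rot"]; return np.degrees(np.arctan2(w*w-x*x+y*y-z*z,2*(x*y-w*z)))
def plan(wps,step=35,start=None):
    """wps: (x,y,z,heading of tool y deg,width mm[,step]); prints rows in tool axes"""
    s=readout.get_state(); p=np.array(s["tool_pos"])*1000 if start is None else np.array(start[:3])*1000; h=head() if start is None else start[3]; rows=[]
    for w in wps:
        tgt=np.array(w[:3])*1000; sp=w[5] if len(w)>5 else step
        dh=(w[3]-h+180)%360-180
        if len(w)>6: dh=w[3]-h
        n=max(1,int(np.ceil(max(np.linalg.norm(tgt-p)/sp,abs(dh)/8))))
        p0,h0=p.copy(),h
        for i in range(1,n+1):
            a=np.radians(h); ty=np.array([np.cos(a),np.sin(a),0]); tz=np.array([0,0,-1.]); tx=np.cross(ty,tz)
            M=np.array([tx,ty,tz]); d=np.round(M@(p0+(tgt-p0)*i/n-p)); r=np.round(-(h0+dh*i/n-h),1)
            rows.append([w[4],*[int(v) for v in d],0,0,float(r)]); p=p+M.T@d; h=h-r
    for i in range(0,len(rows),12): print(str(rows[i:i+12]).replace(' ',''))
E
python3 - <<'E'
from h import *
print(head(), hb(-.0075,-.189))
plan([(.5423,-.0705,.20,101.7,60),(.5423,-.0705,.05,101.7,60),(.5423,-.0705,.004,101.7,60,15)])
E
```

```text
64.111520560173 [0.67477938 0.02910176]
[[60,-25,-23,-1,0,0,-1.8],[60,-24,-23,-1,0,0,-1.8],[60,-23,-24,-2,0,0,-1.8],[60,-22,-25,-1,0,0,-1.8],[60,-22,-26,-1,0,0,-1.7],[60,-21,-26,-1,0,0,-1.8],[60,-20,-27,-1,0,0,-1.8],[60,-19,-27,-1,0,0,-1.8],[60,-19,-28,-2,0,0,-1.8],[60,-17,-29,-1,0,0,-1.8],[60,-17,-29,-1,0,0,-1.8],[60,-15,-30,-1,0,0,-1.8]]
[[60,-15,-30,-1,0,0,-1.8],[60,-14,-31,-1,0,0,-1.8],[60,-12,-31,-2,0,0,-1.7],[60,-12,-31,-1,0,0,-1.8],[60,-11,-32,-1,0,0,-1.8],[60,-10,-32,-1,0,0,-1.8],[60,-9,-32,-1,0,0,-1.8],[60,-7,-33,-1,0,0,-1.8],[60,-7,-32,-2,0,0,-1.8],[60,0,0,30,0,0,0.0],[60,0,0,30,0,0,0.0],[60,0,0,30,0,0,0.0]]
[[60,0,0,30,0,0,0.0],[60,0,0,30,0,0,0.0],[60,0,0,12,0,0,0.0],[60,0,0,11,0,0,0.0],[60,0,0,12,0,0,0.0],[60,0,0,11,0,0,0.0]]
```

Call:
{"fn": "move_arm", "kwargs": {"targets": [[[60,-25,-23,-1,0,0,-1.8],[60,-24,-23,-1,0,0,-1.8],[60,-23,-24,-2,0,0,-1.8],[60,-22,-25,-1,0,0,-1.8],[60,-22,-26,-1,0,0,-1.7],[60,-21,-26,-1,0,0,-1.8],[60,-20,-27,-1,0,0,-1.8],[60,-19,-27,-1,0,0,-1.8],[60,-19,-28,-2,0,0,-1.8],[60,-17,-29,-1,0,0,-1.8],[60,-17,-29,-1,0,0,-1.8],[60,-15,-30,-1,0,0,-1.8]]]}}

```text
time: 1.3
tool_pos: [0.4317, 0.2091, 0.1901]
eef_rot: [-0.0, 0.038, 0.999, -0.0]
ft_force: [0.5, 0.3, 0.5]
width: 0.0603
grasp_force: 0.0
```

Call:
{"fn": "move_arm", "kwargs": {"targets": [[[60,-15,-30,-1,0,0,-1.8],[60,-14,-31,-1,0,0,-1.8],[60,-12,-31,-2,0,0,-1.7],[60,-12,-31,-1,0,0,-1.8],[60,-11,-32,-1,0,0,-1.8],[60,-10,-32,-1,0,0,-1.8],[60,-9,-32,-1,0,0,-1.8],[60,-7,-33,-1,0,0,-1.8],[60,-7,-32,-2,0,0,-1.8],[60,0,0,30,0,0,0],[60,0,0,30,0,0,0],[60,0,0,30,0,0,0]]]}}

```text
time: 2.5
tool_pos: [0.5422, -0.07, 0.1101]
eef_rot: [0.0, -0.102, 0.995, 0.0]
ft_force: [0.1, -0.2, 1.0]
width: 0.0599
grasp_force: 0.0
```

Run:
```python
from h import *
st(); print(head()); plan([(.5423,-.0705,.05,101.7,60),(.5423,-.0705,.004,101.7,60,15)])
```

```text
2.5 [ 0.5422 -0.07    0.1101] [ 1.000e-04 -1.015e-01  9.948e-01  0.000e+00] w 0.0599 g 0.0 F [ 0.1 -0.2  1. ] q [ 0.11  0.57 -0.05  1.88  0.04  0.7   1.81]
101.65626240751209
[[60,0,0,30,0,0,-0.0],[60,0,-1,30,0,0,-0.0],[60,0,0,12,0,0,-0.0],[60,0,0,11,0,0,-0.0],[60,0,0,12,0,0,-0.0],[60,0,0,11,0,0,-0.0]]
```

Tracking is good, so I descend and grip.

Call:
{"fn": "move_arm", "kwargs": {"targets": [[[60,0,0,30,0,0,0],[60,0,0,30,0,0,0],[60,0,0,20,0,0,0],[60,0,0,15,0,0,0],[60,0,0,11,0,0,0],[60,0,0,0,0,0,0],[10,0,0,0,0,0,0],[10,0,0,0,0,0,0],[10,0,0,0,0,0,0],[10,0,0,0,0,0,0],[10,0,0,0,0,0,0]]]}}

```text
time: 3.6
tool_pos: [0.5425, -0.0695, 0.0056]
eef_rot: [0.0, -0.102, 0.995, -0.0]
ft_force: [0.9, -0.4, 0.1]
width: 0.0238
grasp_force: 0.0
```

Run:
```python
from h import *
st(); print(head())
# grasp 34mm from centre (stay centre z = tip + .008). lift; rotate at safe place; approach flap corner from right
hd=np.degrees(YB)
a=hb(-.207,-.345); b=hb(-.207,-.228)
print(a,b)
plan([(.5423,-.0705,.10,101.7,10),(*a,.10,hd,10),(*a,.027,hd,10)])
```

```text
3.6 [ 0.5425 -0.0695  0.0056] [ 3.000e-04 -1.020e-01  9.948e-01 -1.000e-04] w 0.0238 g 0.0 F [ 0.9 -0.4  0.1] q [ 0.1   0.73 -0.04  1.94  0.05  0.47  1.8 ]
101.71274557594832
[ 0.46969694 -0.11948305] [ 0.47398426 -0.00256163]
[[10,0,0,-31,0,0,0.0],[10,0,-1,-32,0,0,0.0],[10,0,0,-31,0,0,0.0],[10,6,-3,0,0,0,8.0],[10,6,-3,0,0,0,8.0],[10,5,-4,0,0,0,8.0],[10,5,-5,0,0,0,7.9],[10,4,-6,0,0,0,8.0],[10,3,-6,0,0,0,8.0],[10,3,-6,0,0,0,8.0],[10,1,-7,0,0,0,8.0],[10,1,-6,0,0,0,8.0]]
[[10,-1,-7,0,0,0,8.0],[10,-1,-7,0,0,0,7.9],[10,-3,-6,0,0,0,8.0],[10,-3,-6,0,0,0,8.0],[10,0,0,24,0,0,0.0],[10,0,0,24,0,0,0.0],[10,0,0,25,0,0,0.0]]
```

Call:
{"fn": "move_arm", "kwargs": {"targets": [[[10,0,0,0,0,0,0],[10,0,0,0,0,0,0],[10,0,0,-31,0,0,0],[10,0,-1,-32,0,0,0],[10,0,0,-31,0,0,0],[10,6,-3,0,0,0,8],[10,6,-3,0,0,0,8],[10,5,-4,0,0,0,8],[10,5,-5,0,0,0,8],[10,4,-6,0,0,0,8],[10,3,-6,0,0,0,8],[10,3,-6,0,0,0,8]]]}}

```text
time: 4.8
tool_pos: [0.5027, -0.0968, 0.0993]
eef_rot: [0.0, 0.38, 0.925, 0.0]
ft_force: [-0.6, 0.3, 0.3]
width: 0.01
grasp_force: 0.0
```

Call:
{"fn": "move_arm", "kwargs": {"targets": [[[10,1,-7,0,0,0,8],[10,1,-6,0,0,0,8],[10,-1,-7,0,0,0,8],[10,-1,-7,0,0,0,8],[10,-3,-6,0,0,0,8],[10,-3,-6,0,0,0,8],[10,0,0,0,0,0,0]]]}}

```text
time: 5.5
tool_pos: [0.4686, -0.1199, 0.0992]
eef_rot: [-0.0, 0.722, 0.692, -0.0]
ft_force: [0.0, 0.8, 0.9]
width: 0.0102
grasp_force: 0.0
```

Run:
```python
from h import *
st(); print(head())
shot('top','t1',(280,120,480,330),2.8)
```

```text
5.5 [ 0.4686 -0.1199  0.0992] [-2.000e-04  7.216e-01  6.923e-01 -5.000e-04] w 0.0102 g 0.0 F [0.  0.8 0.9] q [-0.13  0.56  0.47  2.06 -0.42  0.62  0.59]
-2.3712351985328057
```

View pics/t1.png

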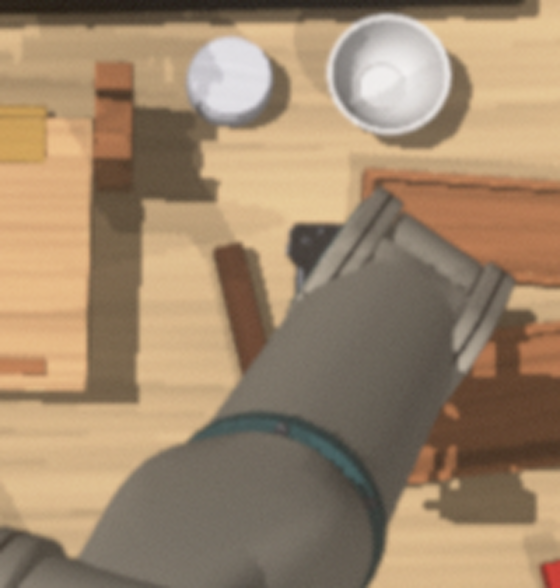

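Run:
```python
from h import *
im=viewer.read_camera('side'); cv2.imwrite('pics/s1_raw.png',im)
for n,X in(('c',(.509,-.0774,.024)),('g',(.5423,-.0705,.024)),('far',(.586,-.0615,.024)),('near',(.432,-.0933,.024))): 
    u,v=proj('side',X); print(n,u,v); cv2.circle(im,(int(u),int(v)),1,(0,255,0),-1)
u,v=proj('side',(.4686,-.1199,.0992)); print('tcp',u,v); cv2.circle(im,(int(u),int(v)),2,(255,0,0),-1)
cv2.imwrite('pics/s1.png',cv2.resize(im[170:370,230:430],None,fx=3,fy=3,interpolation=cv2.INTER_CUBIC))
```

```text
c 337.3339006234644 293.7019403105708
g 349.98578277923923 288.5382356766629
far 366.19959130690484 281.9413496465051
near 307.0204867625004 306.0523689200525
tcp 326.4214131440322 291.7911863932543
```

View pics/s1.png

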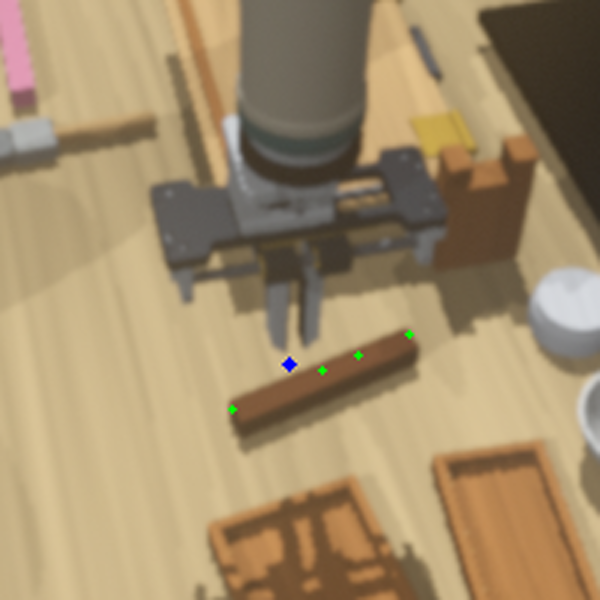

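Run:
```python
from h import *
s=st()
for z in (0.09,.0992,.11,.115,.12,.13): print(z,np.round(proj('side',(.4686,-.1199,z)),1))
for sg in(-1,1):
  print(np.round(proj('side',(.4686+sg*.011,-.1199,.0992)),1))
hd=101.7
plan([(.5423,-.0705,.07,hd,60,)])
```

```text
5.6 [ 0.4696 -0.1193  0.0993] [-0.      0.7199  0.6941  0.    ] w 0.0098 g 0.0 F [ 0.6 -0.2  0.3] q [-0.13  0.56  0.47  2.06 -0.42  0.62  0.59]
0.09 [326.3 294.4]
0.0992 [326.4 291.8]
0.11 [326.5 288.7]
0.115 [326.6 287.2]
0.12 [326.7 285.8]
0.13 [326.8 282.8]
[321.5 292.8]
[331.4 290.7]
[[60,4,5,2,0,0,-8.0],[60,3,6,3,0,0,-8.0],[60,2,7,2,0,0,-8.0],[60,2,6,2,0,0,-7.9],[60,0,7,2,0,0,-8.0],[60,0,7,3,0,0,-8.0],[60,-2,6,2,0,0,-8.0],[60,-2,7,2,0,0,-8.0],[60,-3,6,2,0,0,-8.0],[60,-4,5,3,0,0,-7.9],[60,-5,5,2,0,0,-8.0],[60,-5,4,2,0,0,-8.0]]
[[60,-6,4,2,0,0,-8.0]]
```

Call:
{"fn": "move_arm", "kwargs": {"targets": [[[50,4,5,2,0,0,-8],[50,3,6,3,0,0,-8],[50,2,7,2,0,0,-8],[50,2,6,2,0,0,-8],[50,0,7,2,0,0,-8],[50,0,7,3,0,0,-8],[50,-2,6,2,0,0,-8],[50,-2,7,2,0,0,-8],[50,-3,6,2,0,0,-8],[50,-4,5,3,0,0,-8],[50,-5,5,2,0,0,-8],[50,-5,4,2,0,0,-8]]]}}

```text
time: 6.8
tool_pos: [0.5375, -0.0743, 0.0723]
eef_rot: [0.0, -0.037, 0.999, 0.0]
ft_force: [-0.8, -0.6, -0.1]
width: 0.0498
grasp_force: 0.0
```

Call:
{"fn": "move_arm", "kwargs": {"targets": [[[50,-6,4,2,0,0,-8],[50,0,0,30,0,0,0],[50,0,0,25,0,0,0],[50,0,0,5,0,0,0],[50,0,0,3,0,0,0],[50,0,0,0,0,0,0],[50,0,0,0,0,0,0]]]}}

```text
time: 7.5
tool_pos: [0.5433, -0.0705, 0.0083]
eef_rot: [0.001, -0.102, 0.995, -0.0]
ft_force: [0.9, -0.1, 0.2]
width: 0.0499
grasp_force: 0.0
```

Run:
```python
from h import *
s=st(); print(head())
im=viewer.read_camera('side'); cv2.imwrite('pics/s2_raw.png',im)
u,v=proj('side',s["tool_pos"]); print(u,v); cv2.circle(im,(int(round(u)),int(round(v))),1,(255,0,0),-1)
cv2.imwrite('pics/s2.png',cv2.resize(im[200:350,270:420],None,fx=4,fy=4,interpolation=cv2.INTER_CUBIC))
```

```text
7.5 [ 0.5433 -0.0705  0.0083] [ 9.000e-04 -1.023e-01  9.948e-01 -2.000e-04] w 0.0499 g 0.0 F [ 0.9 -0.1  0.2] q [ 0.11  0.73 -0.05  1.94  0.07  0.47  1.79]
101.73808777701245
349.98315163328016 292.48956703301104
```

View pics/s2.png

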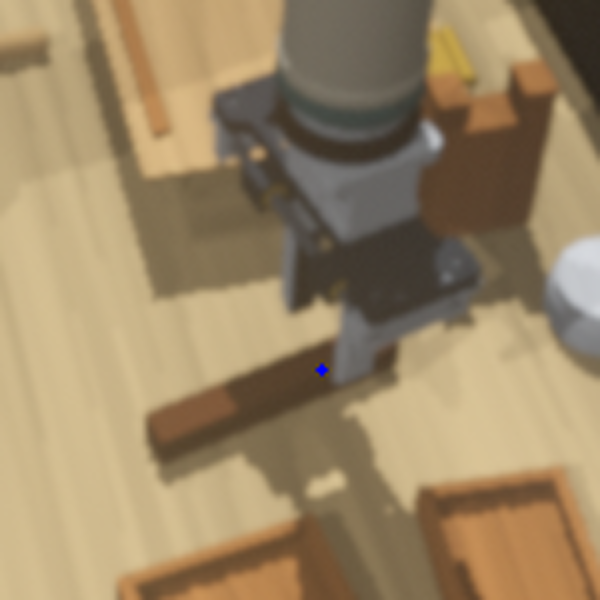

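Call:
{"fn": "move_arm", "kwargs": {"targets": [[[50,0,0,6,0,0,0],[50,0,0,4,0,0,0],[50,0,0,0,0,0,0]]]}}

```text
time: 7.85
tool_pos: [0.5419, -0.0704, -0.0032]
eef_rot: [-0.0, -0.102, 0.995, 0.0]
ft_force: [0.2, 0.1, 0.3]
width: 0.0502
grasp_force: 0.0
```

Call:
{"fn": "move_arm", "kwargs": {"targets": [[[50,0,0,4,0,0,0],[50,0,0,0,0,0,0],[50,0,0,0,0,0,0]]]}}

```text
time: 8.15
tool_pos: [0.5422, -0.0704, -0.0069]
eef_rot: [-0.0, -0.102, 0.995, 0.0]
ft_force: [0.0, 0.7, -0.1]
width: 0.0498
grasp_force: 0.0
```

Call:
{"fn": "move_arm", "kwargs": {"targets": [[[50,0,0,4,0,0,0],[50,0,0,0,0,0,0],[50,0,0,0,0,0,0]]]}}

```text
time: 8.45
tool_pos: [0.5422, -0.0704, -0.0109]
eef_rot: [-0.0, -0.102, 0.995, 0.0]
ft_force: [-0.0, 0.5, -0.8]
width: 0.0502
grasp_force: 0.0
```

Call:
{"fn": "move_arm", "kwargs": {"targets": [[[50,0,0,3,0,0,0],[50,0,0,0,0,0,0],[50,0,0,2,0,0,0],[50,0,0,0,0,0,0]]]}}

```text
time: 8.85
tool_pos: [0.5422, -0.0704, -0.016]
eef_rot: [-0.0, -0.102, 0.995, 0.0]
ft_force: [-0.1, 0.1, 0.5]
width: 0.0502
grasp_force: 0.0
```

Call:
{"fn": "move_arm", "kwargs": {"targets": [[[10,0,0,0,0,0,0],[10,0,0,0,0,0,0],[10,0,0,0,0,0,0],[10,0,0,0,0,0,0],[10,0,0,0,0,0,0],[10,0,0,0,0,0,0],[10,0,0,0,0,0,0],[10,0,0,0,0,0,0]]]}}

```text
time: 9.65
tool_pos: [0.5424, -0.0705, -0.0157]
eef_rot: [0.0, -0.102, 0.995, -0.0]
ft_force: [0.4, 0.1, 0.8]
width: 0.0235
grasp_force: 30.0
```

Call:
{"fn": "move_arm", "kwargs": {"targets": [[[10,0,0,-30,0,0,0],[10,0,0,-32,0,0,0],[10,0,0,-31,0,0,0],[10,6,-3,0,0,0,8],[10,6,-3,0,0,0,8],[10,5,-4,0,0,0,8],[10,5,-5,0,0,0,8],[10,4,-6,0,0,0,8],[10,3,-6,0,0,0,8],[10,3,-6,0,0,0,8],[10,1,-7,0,0,0,8],[10,1,-6,0,0,0,8]]]}}

```text
time: 10.85
tool_pos: [0.4913, -0.1039, 0.0772]
eef_rot: [-0.0, 0.505, 0.863, -0.0]
ft_force: [0.0, -0.2, -0.4]
width: 0.0235
grasp_force: 30.0
```

Call:
{"fn": "move_arm", "kwargs": {"targets": [[[10,-1,-7,0,0,0,8],[10,-1,-7,0,0,0,8],[10,-3,-6,0,0,0,8],[10,-3,-6,0,0,0,8],[10,0,0,0,0,0,0],[10,0,0,0,0,0,0]]]}}

```text
time: 11.45
tool_pos: [0.4694, -0.1192, 0.0772]
eef_rot: [-0.0, 0.72, 0.694, -0.0]
ft_force: [0.1, 0.1, -0.2]
width: 0.0238
grasp_force: 30.0
```

Run:
```python
from h import *
s=st(); print(head())
p=np.array(s["tool_pos"])+[0,0,.0277]
im=viewer.read_camera('side'); cv2.imwrite('pics/s3_raw.png',im)
# predicted stay: centre 34mm to +BY from grasp; draw corners of top face
for a in(-46,114):
  for b in(-12,12):
    q=np.array([*(p[:2]+BY*a/1e3+BX*b/1e3),p[2]+.012]); u,v=proj('side',q); print(a,b,round(u,1),round(v,1)); cv2.circle(im,(int(round(u)),int(round(v))),1,(0,255,0),-1)
cv2.imwrite('pics/s3.png',cv2.resize(im[200:350,250:400],None,fx=4,fy=4,interpolation=cv2.INTER_CUBIC))
```

```text
11.45 [ 0.4694 -0.1192  0.0772] [-1.000e-04  7.199e-01  6.941e-01 -0.000e+00] w 0.0238 g 30.0 F [ 0.1  0.1 -0.2] q [-0.11  0.59  0.44  2.08 -0.46  0.57  0.62]
-2.084342583373903
-46 -12 326.5 304.9
-46 12 337.9 302.8
114 -12 309.8 248.4
114 12 320.1 246.8
```

View pics/s3.png

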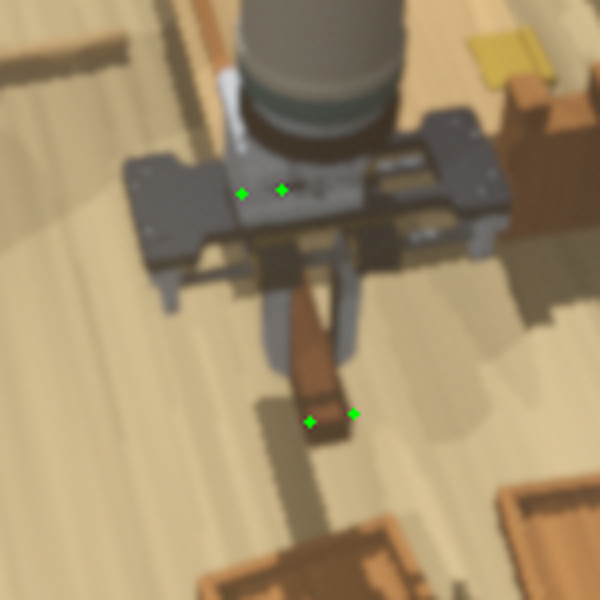

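Run:
```python
from h import *
im=cv2.imread('pics/s3_raw.png'); hsv=cv2.cvtColor(im,cv2.COLOR_BGR2HSV)
t=viewer.read_camera('top'); cv2.imwrite('pics/t3_raw.png',t)
c=im[285:315,318:342]
g=cv2.cvtColor(c,cv2.COLOR_BGR2GRAY)
print('rows285.. cols318..')
for r in g: print(' '.join('%3d'%v for v in r))
p=np.array([.4694,-.1192,.1049])
a=cv2.resize(im[255:320,300:360],None,fx=6,fy=6,interpolation=cv2.INTER_CUBIC)
for q in(114,-46): print(np.round(proj('top',[*(p[:2]+BY*q/1e3),p[2]+.012]),1))
b=cv2.resize(t[180:270,280:400],None,fx=3.3,fy=390/90,interpolation=cv2.INTER_CUBIC)
cv2.imwrite('pics/ab.png',np.hstack([a,b]))
```

```text
rows285.. cols318..
112 112 109 104  92  90  91  92  92  93  92  91  91  86  77  75  89 104 109 113 126 152 174 181
113 111 110 103  93  89  91  92  92  93  95  94  93  89  81  77  90 105 110 113 128 153 175 182
113 111 110 103  93  89  91  93  94  96  98  97  94  91  83  80  92 105 109 114 132 157 175 182
113 111 110 103  92  89  92  94  96  98 100  98  97  91  84  82  95 106 112 122 141 163 177 182
114 111 110 104  92  89  93  97  98 100  99 100  97  94  88  85  96 108 120 136 156 171 178 182
116 112 111 103  92  90  95  97  99  99 100  99  98  96  89  85  97 118 138 156 169 176 179 182
122 115 111 104  92  90  95  97  99 100 100 100 100  96  92  91 110 139 160 171 176 177 179 181
138 125 116 106  93  89  93  97  99  98  99 100  99  97  94  97 122 155 172 177 178 177 178 180
157 145 132 116  95  87  91  96  98 100 100 100 100  99  95  95 120 154 172 178 178 178 178 179
170 163 152 135 103  86  90  95  98 100  99 100 100  99  95  91 106 142 168 177 179 178 178 178
174 171 166 152 116  88  87  94  97 100  99 100 100  99  96  89  95 129 163 176 179 178 177 177
175 174 171 160 128  93 
[... 1127 characters left out ...]

113 113 111 111 109 108 106  97  83  73  71  70  71  69  70  70  71  72  81 110 147 167 173 175
114 112 111 110 109 108 107 101  87  76  72  70  73  73  75  77  80  86  96 124 153 169 173 174
113 113 112 110 109 108 108 105  94  84  81  81  86  90  96 102 111 123 133 148 164 172 173 174
114 113 113 111 110 109 108 107 106 107 108 115 126 131 136 141 150 160 165 168 172 174 173 173
115 113 112 111 110 110 108 110 118 131 143 153 163 167 168 170 172 175 176 176 175 174 173 173
115 113 112 112 111 109 109 111 120 142 165 175 179 179 179 179 180 179 178 177 176 175 173 173
117 114 112 112 110 109 108 109 118 142 170 182 183 182 181 180 180 180 179 178 176 175 173 172
[337.8 252.9]
[414.3 254.6]
```

View pics/ab.png

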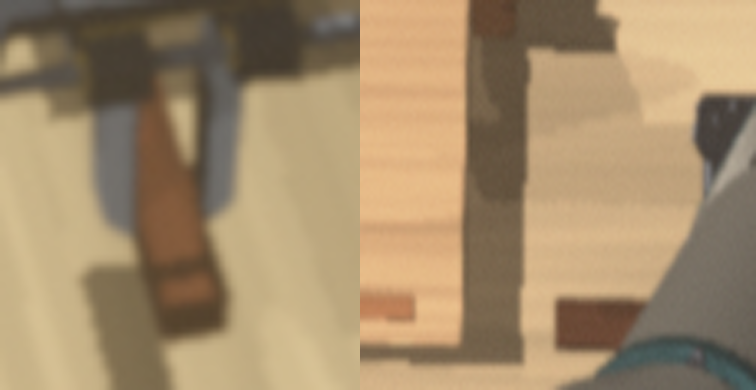

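Run:
```python
from h import *
hd=-2.1
def T(X,Y,Z,st=20): 
    a=hb(X/1e3,Y/1e3); return (a[0]+.0035,a[1],.065+Z/1e3-.0277,hd,10,st)
A=[T(-208,-345,-33,25),T(-208,-228,-33,25)]
B=[T(-207,-228,-10,10),T(-197,-228,40,12),T(-172,-228,83,12),T(-135,-228,114,12)]
C=[T(-93,-228,133,12),T(-50,-228,133,12),T(-12,-228,112,12),T(-8,-228,85,12)]
plan(A); print(); plan(B,start=A[-1]);print(); plan(C,start=B[-1])
```

```text
[[10,0,1,24,0,0,-0.0],[10,0,1,25,0,0,-0.0],[10,0,1,24,0,0,-0.0],[10,23,0,0,0,0,-0.0],[10,24,0,0,0,0,-0.0],[10,23,0,0,0,0,-0.0],[10,23,0,0,0,0,-0.0],[10,24,-1,0,0,0,-0.0]]

[[10,0,0,-8,0,0,-0.0],[10,0,1,-7,0,0,-0.0],[10,0,0,-8,0,0,-0.0],[10,0,2,-10,0,0,-0.0],[10,0,2,-10,0,0,-0.0],[10,0,2,-10,0,0,-0.0],[10,0,2,-10,0,0,-0.0],[10,0,2,-10,0,0,-0.0],[10,0,5,-9,0,0,-0.0],[10,0,5,-8,0,0,-0.0],[10,0,5,-9,0,0,-0.0],[10,0,5,-8,0,0,-0.0]]
[[10,0,5,-9,0,0,-0.0],[10,0,7,-6,0,0,-0.0],[10,0,8,-6,0,0,-0.0],[10,0,7,-7,0,0,-0.0],[10,0,8,-6,0,0,-0.0],[10,0,7,-6,0,0,-0.0]]

[[10,0,10,-5,0,0,-0.0],[10,0,11,-5,0,0,-0.0],[10,0,10,-4,0,0,-0.0],[10,0,11,-5,0,0,-0.0],[10,0,11,0,0,0,-0.0],[10,0,11,0,0,0,-0.0],[10,0,10,0,0,0,-0.0],[10,0,11,0,0,0,-0.0],[10,0,9,5,0,0,-0.0],[10,0,10,6,0,0,-0.0],[10,0,9,5,0,0,-0.0],[10,0,10,5,0,0,-0.0]]
[[10,0,1,9,0,0,-0.0],[10,0,2,9,0,0,-0.0],[10,0,1,9,0,0,-0.0]]
```

Call:
{"fn": "move_arm", "kwargs": {"targets": [[[10,0,1,24,0,0,0],[10,0,1,25,0,0,0],[10,0,1,24,0,0,0],[10,23,0,0,0,0,0],[10,24,0,0,0,0,0],[10,23,0,0,0,0,0],[10,23,0,0,0,0,0],[10,24,-1,0,0,0,0],[10,0,0,0,0,0,0]]]}}

```text
time: 12.45
tool_pos: [0.476, 0.0017, 0.0039]
eef_rot: [-0.001, 0.718, 0.696, 0.001]
ft_force: [-0.7, -1.2, -0.2]
width: 0.024
grasp_force: 30.0
```

Call:
{"fn": "move_arm", "kwargs": {"targets": [[[10,0,0,-8,0,0,0],[10,0,1,-7,0,0,0],[10,0,0,-8,0,0,0],[10,0,2,-10,0,0,0],[10,0,2,-10,0,0,0],[10,0,0,0,0,0,0]]]}}

```text
time: 13.05
tool_pos: [0.4819, -0.0033, 0.0486]
eef_rot: [0.001, 0.721, 0.693, 0.001]
ft_force: [-0.4, -1.3, -2.1]
width: 0.0237
grasp_force: 30.0
```

Run:
```python
from h import *
st()
shot('side','s4',(240,120,440,270),3)
```

```text
13.05 [ 0.4819 -0.0033  0.0486] [8.000e-04 7.211e-01 6.928e-01 7.000e-04] w 0.0237 g 30.0 F [-0.4 -1.3 -2.1] q [-0.34  0.64  0.43  2.1  -0.55  0.5   0.46]
```

View pics/s4.png

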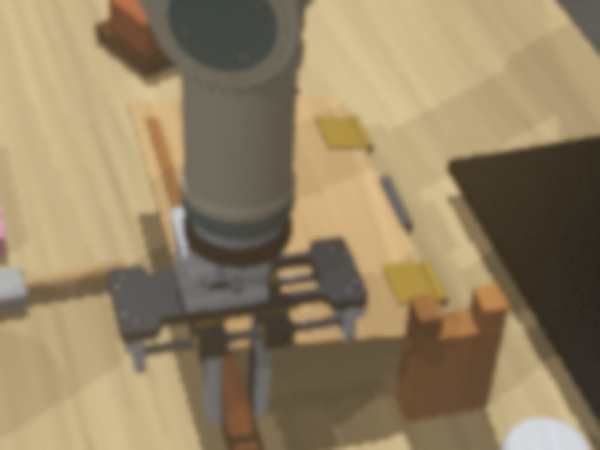

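Call:
{"fn": "move_arm", "kwargs": {"targets": [[[10,0,2,-10,0,0,0],[10,0,2,-10,0,0,0],[10,0,2,-10,0,0,0],[10,0,5,-9,0,0,0],[10,0,5,-8,0,0,0],[10,0,5,-9,0,0,0],[10,0,5,-8,0,0,0],[10,0,5,-9,0,0,0],[10,0,7,-6,0,0,0],[10,0,8,-6,0,0,0],[10,0,7,-7,0,0,0],[10,0,8,-6,0,0,0]]]}}

```text
time: 14.3
tool_pos: [0.5425, -0.0054, 0.1458]
eef_rot: [-0.0, 0.721, 0.693, -0.0]
ft_force: [-2.7, 0.8, -1.1]
width: 0.0238
grasp_force: 30.0
```

Call:
{"fn": "move_arm", "kwargs": {"targets": [[[10,0,7,-6,0,0,0],[10,0,10,-5,0,0,0],[10,0,11,-5,0,0,0],[10,0,10,-4,0,0,0],[10,0,11,-5,0,0,0],[10,0,11,0,0,0,0],[10,0,11,0,0,0,0],[10,0,10,0,0,0,0],[10,0,11,0,0,0,0],[10,0,0,0,0,0,0]]]}}

```text
time: 15.3
tool_pos: [0.6359, -0.0092, 0.1704]
eef_rot: [0.001, 0.721, 0.693, 0.001]
ft_force: [-0.6, 0.4, -0.5]
width: 0.0234
grasp_force: 30.0
```

Run:
```python
from h import *
s=st();print(head())
shot('side','s5',(220,60,460,270),2.5)
def T(X,Y,Z,st=20): 
    a=hb(X/1e3,Y/1e3); return (a[0]+.0035,a[1],.065+Z/1e3-.0277,-2.1,10,st)
plan([T(-12,-228,112,12),T(-8,-228,85,12),T(-8,-228,62)])
```

```text
15.3 [ 0.6359 -0.0092  0.1704] [1.000e-03 7.211e-01 6.929e-01 6.000e-04] w 0.0234 g 30.0 F [-0.6  0.4 -0.5] q [-0.36  0.68  0.58  1.58 -0.41  1.01  0.3 ]
-2.2858188864139595
[[10,0,9,5,0,0,-0.0],[10,0,10,5,0,0,-0.1],[10,1,9,6,0,0,-0.0],[10,0,10,5,0,0,-0.1],[10,0,1,9,0,0,0.0],[10,0,1,9,0,0,0.0],[10,0,2,9,0,0,0.0],[10,0,0,11,0,0,0.0],[10,0,0,12,0,0,0.0]]
```

View pics/s5.png

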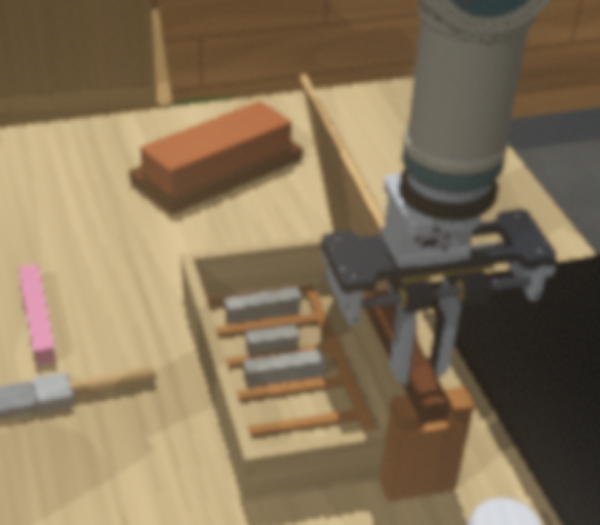

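Call:
{"fn": "move_arm", "kwargs": {"targets": [[[10,0,9,5,0,0,0],[10,0,10,5,0,0,0],[10,0,9,6,0,0,0],[10,0,10,5,0,0,0],[10,0,1,9,0,0,0],[10,0,1,9,0,0,0],[10,0,0,0,0,0,0],[10,0,0,0,0,0,0]]]}}

```text
time: 16.15
tool_pos: [0.6727, -0.0106, 0.1304]
eef_rot: [-0.001, 0.721, 0.693, -0.001]
ft_force: [-1.9, -0.3, -1.4]
width: 0.0235
grasp_force: 30.0
```

Run:
```python
from h import *
s=st();print(head(),hb(-.008,-.228)+[.0035,0], 'stay bottom z',s["tool_pos"][2]+.0277-.012)
im=viewer.read_camera('side'); cv2.imwrite('pics/s6_raw.png',im)
p=np.array(s["tool_pos"])+[-.0035,0,.0277]
for a in(-49,):
  for b in(-12,12):
    for c in (-.012,.012):
      q=np.array([*(p[:2]+BY*a/1e3+BX*b/1e3),p[2]+c]); print(a,b,c,np.round(proj('side',q),1))
n=np.array([*hb(-.0075,-.189),0])
for b in(-37.5,-16.5,16.5,37.5): print('post',b,np.round(proj('side',n+[*(BX*b/1e3+BY*-.015),.123]),1))
cv2.imwrite('pics/s6.png',cv2.resize(im[170:270,350:450],None,fx=6,fy=6,interpolation=cv2.INTER_CUBIC))
```

```text
16.15 [ 0.6727 -0.0106  0.1304] [-0.0008  0.7211  0.6928 -0.0008] w 0.0235 g 30.0 F [-1.9 -0.3 -1.4] q [-0.32  0.77  0.55  1.5  -0.45  1.    0.3 ]
-2.293238772680493 [ 0.67635061 -0.00985372] stay bottom z 0.14612710539936885
-49 -12 -0.012 [400.1 240.8]
-49 -12 0.012 [401.7 233.2]
-49 12 -0.012 [410.2 239.1]
-49 12 0.012 [412.  231.5]
post -37.5 [379.4 226.9]
post -16.5 [387.8 225.5]
post 16.5 [400.9 223.5]
post 37.5 [409.1 222.2]
```

View pics/s6.png

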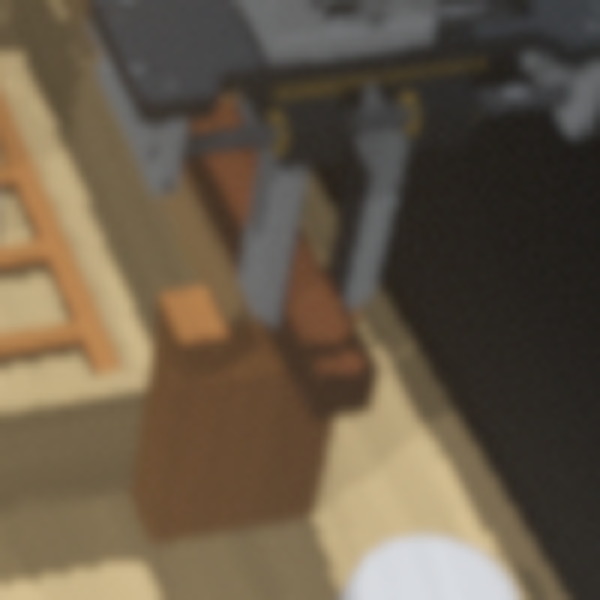

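Call:
{"fn": "move_arm", "kwargs": {"targets": [[[10,0,3,10,0,0,0],[10,0,0,10,0,0,0],[10,0,0,6,0,0,0],[10,0,0,0,0,0,0],[10,0,0,0,0,0,0]]]}}

```text
time: 16.7
tool_pos: [0.6759, -0.0105, 0.1045]
eef_rot: [-0.001, 0.721, 0.693, -0.001]
ft_force: [-2.5, 1.0, -1.3]
width: 0.0235
grasp_force: 30.0
```

Run:
```python
from h import *
s=st();print(head(),hb(-.008,-.228)+[.0035,0], 'stay bottom z',s["tool_pos"][2]+.0277-.012)
```

```text
16.7 [ 0.6759 -0.0105  0.1045] [-8.00e-04  7.21e-01  6.93e-01 -6.00e-04] w 0.0235 g 30.0 F [-2.5  1.  -1.3] q [-0.31  0.8   0.53  1.51 -0.46  0.96  0.32]
-2.270393363801344 [ 0.67635061 -0.00985372] stay bottom z 0.12021984344708507
```

Call:
{"fn": "move_arm", "kwargs": {"targets": [[[10,0,0,5,0,0,0],[10,0,0,5,0,0,0],[10,0,0,4,0,0,0],[10,0,0,0,0,0,0]]]}}

```text
time: 17.1
tool_pos: [0.6765, -0.0107, 0.0906]
eef_rot: [-0.0, 0.721, 0.693, -0.0]
ft_force: [-2.0, 0.2, 0.1]
width: 0.0237
grasp_force: 30.0
```

Call:
{"fn": "move_arm", "kwargs": {"targets": [[[10,0,0,3,0,0,0],[10,0,0,2,0,0,0],[10,0,0,1,0,0,0],[10,0,0,0,0,0,0]]]}}

```text
time: 17.5
tool_pos: [0.6768, -0.0107, 0.0851]
eef_rot: [-0.0, 0.721, 0.693, -0.0]
ft_force: [-2.2, 0.1, -0.7]
width: 0.0238
grasp_force: 30.0
```

Call:
{"fn": "move_arm", "kwargs": {"targets": [[[10,0,0,2,0,0,0],[10,0,0,0,0,0,0],[10,0,0,0,0,0,0]]]}}

```text
time: 17.8
tool_pos: [0.6769, -0.0107, 0.0832]
eef_rot: [0.0, 0.721, 0.693, 0.0]
ft_force: [-2.5, -0.8, 1.6]
width: 0.0238
grasp_force: 30.0
```

Call:
{"fn": "move_arm", "kwargs": {"targets": [[[45,0,0,0,0,0,0],[45,0,0,0,0,0,0],[45,0,0,0,0,0,0],[45,0,0,0,0,0,0],[45,0,0,-10,0,0,0],[45,0,0,-20,0,0,0],[45,0,0,-30,0,0,0],[45,0,0,-30,0,0,0]]]}}

```text
time: 18.6
tool_pos: [0.6767, -0.0109, 0.1747]
eef_rot: [0.0, 0.721, 0.693, -0.0]
ft_force: [1.1, -0.2, 0.4]
width: 0.045
grasp_force: 0.0
```

Run:
```python
from h import *
s=st()
plan([(.60,-.10,.23,-2.1,45),(.43,-.12,.23,-2.1,45)])
```

```text
18.6 [ 0.6767 -0.0109  0.1747] [ 1.000e-04  7.212e-01  6.927e-01 -1.000e-04] w 0.045 g 0.0 F [ 1.1 -0.2  0.4] q [-0.33  0.73  0.57  1.45 -0.42  1.09  0.28]
[[45,-23,-18,-14,0,0,-0.1],[45,-23,-19,-14,0,0,-0.0],[45,-23,-18,-13,0,0,-0.1],[45,-23,-18,-14,0,0,-0.0],[45,-5,-34,0,0,0,-0.0],[45,-5,-34,0,0,0,-0.0],[45,-6,-34,0,0,0,-0.0],[45,-5,-34,0,0,0,-0.0],[45,-5,-33,0,0,0,-0.0]]
```

Call:
{"fn": "move_arm", "kwargs": {"targets": [[[45,-23,-18,-14,0,0,0],[45,-23,-19,-14,0,0,0],[45,-23,-18,-13,0,0,0],[45,-23,-18,-14,0,0,0],[45,-5,-34,0,0,0,0],[45,-5,-34,0,0,0,0],[45,-6,-34,0,0,0,0],[45,-5,-34,0,0,0,0],[45,-5,-33,0,0,0,0]]]}}

```text
time: 19.5
tool_pos: [0.4291, -0.1194, 0.229]
eef_rot: [0.0, 0.721, 0.693, 0.001]
ft_force: [0.2, 0.9, -0.0]
width: 0.0447
grasp_force: 0.0
```

Run:
```python
from h import *
st()
t=viewer.read_camera('top'); s=viewer.read_camera('side'); cv2.imwrite('pics/t7_raw.png',t); cv2.imwrite('pics/s7_raw.png',s)
a=cv2.resize(t[130:270,150:350],None,fx=2.8,fy=2.8,interpolation=cv2.INTER_CUBIC)
b=cv2.resize(s[110:270,270:430],(232,232),interpolation=cv2.INTER_CUBIC)
o=np.zeros((392,800,3),np.uint8); o[:,:560]=a; o[:232,568:]=b; cv2.imwrite('pics/box.png',o)
# grey stone mask
hsv=cv2.cvtColor(t,cv2.COLOR_BGR2HSV); m=((hsv[...,1]<60)&(hsv[...,2]>60)&(hsv[...,2]<200)).astype(np.uint8)
m[:160]=0;m[265:]=0;m[:,:157]=0;m[:,320:]=0
n,l,stt,c=cv2.connectedComponentsWithStats(m)
for i in range(1,n):
    if stt[i,4]>60:
        cn=cv2.findContours((l==i).astype(np.uint8),0,1)[0][0]; print(stt[i],cv2.minAreaRect(cn))
```

```text
19.5 [ 0.4291 -0.1194  0.229 ] [4.000e-04 7.213e-01 6.926e-01 6.000e-04] w 0.0447 g 0.0 F [ 0.2  0.9 -0. ] q [-0.3   0.32  0.68  2.   -0.25  0.9   0.47]
[184 188  11  40 397] ((189.0, 207.5), (39.0, 10.0), 90.0)
[233 190  11  40 381] ((238.2809600830078, 209.50877380371094), (9.651537895202637, 39.16838073730469), 1.7899105548858643)
[213 197  10  27 248] ((217.5, 210.0), (26.0, 9.0), 90.0)
```

View pics/box.png

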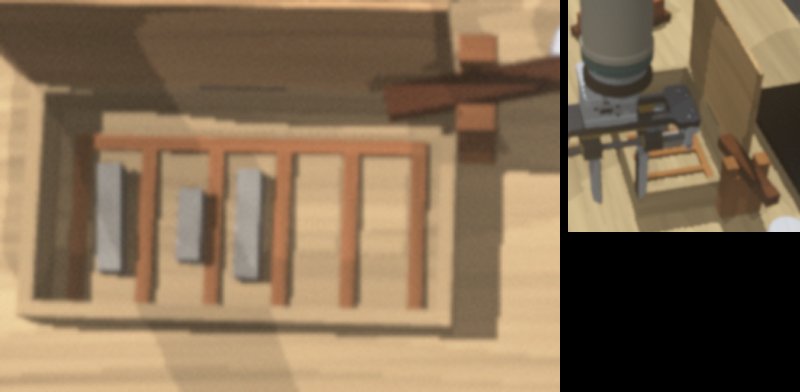

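```bash
cat >> h.py <<'E'
def stone(u,vfar,L):
    e=onz('top',u,vfar,.032); return e[:2]-BX*L/2
S={'A':stone(189,187.5,.09),'B':stone(238,189.5,.09),'C':stone(217.5,196.5,.06)}
E
python3 - <<'E'
from h import *
for k,v in S.items():
    L=.06 if k=='C' else .09
    d=v-(H-BX*.091); print(k,v.round(4),'box',(d@BX).round(3),(d@BY).round(3), 'near bottom v',np.round(proj('top',[*(v-BX*L/2),.008]),1))
a=S['B']
plan([(.43,-.05,.20,44,45),(*a,.14,88,40),(*a,.03,88,40),(*a,-.003,88,40,12)])
E
```

```text
A [0.5933 0.3335] box -0.009 0.112 near bottom v [189.5 227.8]
B [0.5866 0.2207] box -0.012 -0.001 near bottom v [238.  229.9]
C [0.5861 0.2671] box -0.014 0.046 near bottom v [218.3 224. ]
[[45,12,0,5,0,0,-7.7],[45,11,2,5,0,0,-7.8],[45,11,3,5,0,0,-7.7],[45,11,5,4,0,0,-7.8],[45,10,6,5,0,0,-7.7],[45,9,7,5,0,0,-7.8],[40,9,30,6,0,0,-4.4],[40,6,31,6,0,0,-4.4],[40,4,31,6,0,0,-4.4],[40,1,31,6,0,0,-4.4],[40,-1,31,6,0,0,-4.4],[40,-3,31,6,0,0,-4.4]]
[[40,-6,31,6,0,0,-4.4],[40,-8,30,6,0,0,-4.4],[40,-10,30,6,0,0,-4.4],[40,-13,28,6,0,0,-4.4],[40,0,0,28,0,0,0.0],[40,0,0,27,0,0,0.0],[40,0,0,28,0,0,0.0],[40,0,0,27,0,0,0.0],[40,0,0,11,0,0,0.0],[40,0,0,11,0,0,0.0],[40,0,0,11,0,0,0.0]]
```

Call:
{"fn": "move_arm", "kwargs": {"targets": [[[32,12,0,5,0,0,-7.7],[32,11,2,5,0,0,-7.8],[32,11,3,5,0,0,-7.7],[32,11,5,4,0,0,-7.8],[32,10,6,5,0,0,-7.7],[32,9,7,5,0,0,-7.8],[32,9,30,6,0,0,-4.4],[32,6,31,6,0,0,-4.4],[32,4,31,6,0,0,-4.4],[32,1,31,6,0,0,-4.4],[32,-1,31,6,0,0,-4.4],[32,-3,31,6,0,0,-4.4]]]}}

```text
time: 20.8
tool_pos: [0.5287, 0.1147, 0.1636]
eef_rot: [0.001, 0.167, 0.986, 0.0]
ft_force: [0.5, -0.3, 0.0]
width: 0.0321
grasp_force: 0.0
```

Call:
{"fn": "move_arm", "kwargs": {"targets": [[[32,-6,31,6,0,0,-4.4],[32,-8,30,6,0,0,-4.4],[32,-10,30,6,0,0,-4.4],[32,-13,28,6,0,0,-4.4],[32,0,0,28,0,0,0],[32,0,0,27,0,0,0],[32,0,0,28,0,0,0],[32,0,0,0,0,0,0],[32,0,0,0,0,0,0]]]}}

```text
time: 21.7
tool_pos: [0.5904, 0.2215, 0.0566]
eef_rot: [0.0, 0.016, 1.0, 0.0]
ft_force: [0.5, -1.0, 0.1]
width: 0.0317
grasp_force: 0.0
```

Run:
```python
from h import *
s=st(); print(head()); a=S['B']
plan([(*a,.03,88,32),(*a,-.003,88,32,12)])
im=viewer.read_camera('side'); cv2.imwrite('pics/s8_raw.png',im)
for y in(-.01,.01):
  print(np.round(proj('side',[*(a+BY*y),.032]),1))
cv2.imwrite('pics/s8.png',cv2.resize(im[110:240,250:400],None,fx=5,fy=4.6,interpolation=cv2.INTER_CUBIC))
```

```text
21.7 [0.5904 0.2215 0.0566] [2.000e-04 1.570e-02 9.999e-01 1.000e-04] w 0.0317 g 0.0 F [ 0.5 -1.   0.1] q [-0.49  0.75  0.14  1.68 -0.14  0.72  1.26]
88.19688252814984
[[32,4,-1,27,0,0,0.2],[32,0,0,11,0,0,-0.0],[32,0,0,11,0,0,-0.0],[32,0,0,11,0,0,-0.0]]
[334.1 205.7]
[332.4 201.1]
```

Call:
{"fn": "move_arm", "kwargs": {"targets": [[[32,4,-1,27,0,0,0],[32,0,0,13,0,0,0],[32,0,0,10,0,0,0],[32,0,0,5,0,0,0],[32,0,0,5,0,0,0],[32,0,0,0,0,0,0]]]}}

```text
time: 22.35
tool_pos: [0.5857, 0.2204, -0.0039]
eef_rot: [-0.0, 0.016, 1.0, -0.0]
ft_force: [-0.4, 0.0, 0.7]
width: 0.0321
grasp_force: 0.0
```

Call:
{"fn": "move_arm", "kwargs": {"targets": [[[5,0,0,0,0,0,0],[5,0,0,0,0,0,0],[5,0,0,0,0,0,0],[5,0,0,0,0,0,0],[5,0,0,0,0,0,0],[5,0,0,0,0,0,0]]]}}

```text
time: 22.95
tool_pos: [0.586, 0.2204, -0.0033]
eef_rot: [0.0, 0.016, 1.0, 0.0]
ft_force: [-0.3, -0.6, 4.5]
width: 0.0196
grasp_force: 30.0
```

```bash
cat >> h.py <<'E'
def tray(c,yaw,y):
    a=np.radians(yaw); return np.array(c)+y*np.array([-np.sin(a),np.cos(a)])
LT=lambda y: tray((.4588,-.2875),5.95,y)
ST=lambda y: tray((.5969,-.2847),-4.7,y)
E
python3 - <<'E'
from h import *
a=S['B']; b=LT(.045); print(b)
plan([(*a,.13,88.2,5,40),(*b,.10,96,5,45),(*b,.02,96,5,30)])
E
```

```text
[ 0.45413528 -0.24274243]
[[5,0,0,-33,0,0,0.0],[5,0,0,-34,0,0,0.0],[5,0,0,-33,0,0,0.0],[5,-1,0,-33,0,0,0.0],[5,11,-42,3,0,0,-0.7],[5,11,-43,2,0,0,-0.7],[5,12,-42,3,0,0,-0.7],[5,12,-42,3,0,0,-0.7],[5,13,-42,3,0,0,-0.7],[5,13,-42,2,0,0,-0.8],[5,14,-41,3,0,0,-0.7],[5,15,-42,3,0,0,-0.7]]
[[5,15,-41,2,0,0,-0.7],[5,15,-41,3,0,0,-0.7],[5,16,-41,3,0,0,-0.7],[5,0,0,27,0,0,0.0],[5,0,0,26,0,0,0.0],[5,0,0,27,0,0,0.0]]
```

Call:
{"fn": "move_arm", "kwargs": {"targets": [[[5,0,0,-33,0,0,0],[5,0,0,-34,0,0,0],[5,0,0,-33,0,0,0],[5,0,0,-33,0,0,0],[5,10,-42,3,0,0,-0.7],[5,11,-43,2,0,0,-0.7],[5,12,-42,3,0,0,-0.7],[5,12,-42,3,0,0,-0.7],[5,13,-42,3,0,0,-0.7],[5,13,-42,2,0,0,-0.8],[5,14,-41,3,0,0,-0.7],[5,15,-42,3,0,0,-0.7]]]}}

```text
time: 24.15
tool_pos: [0.4888, -0.118, 0.107]
eef_rot: [-0.0, -0.035, 0.999, 0.0]
ft_force: [0.9, 0.8, -1.8]
width: 0.0197
grasp_force: 30.0
```

Call:
{"fn": "move_arm", "kwargs": {"targets": [[[5,15,-41,2,0,0,-0.7],[5,15,-41,3,0,0,-0.7],[5,16,-41,3,0,0,-0.7],[5,0,0,27,0,0,0],[5,0,0,26,0,0,0],[5,0,0,0,0,0,0],[5,0,0,0,0,0,0]]]}}

```text
time: 24.85
tool_pos: [0.4534, -0.2428, 0.0462]
eef_rot: [-0.001, -0.053, 0.999, 0.0]
ft_force: [1.2, -0.0, -0.9]
width: 0.0197
grasp_force: 30.0
```

Run:
```python
from h import *
s=st(); print(head()); b=LT(.045)
plan([(*b,.02,96,5,30),(*b,-.004,96,5,8)])
im=viewer.read_camera('side'); cv2.imwrite('pics/s9_raw.png',im)
# find grey stone ends near: predicted corners of bottom/top
p=np.array(s["tool_pos"]); a=np.radians(head()-90); X=np.array([np.cos(a),np.sin(a)]);Y=np.array([-X[1],X[0]])
for i in(-45,45):
  for j in(-10,10): print(i,j,np.round(proj('side',[*(p[:2]+X*i/1e3+Y*j/1e3),p[2]+.035]),1))
```

```text
24.85 [ 0.4534 -0.2428  0.0462] [-6.000e-04 -5.270e-02  9.986e-01  4.000e-04] w 0.0197 g 30.0 F [ 1.2 -0.  -0.9] q [ 0.4   0.64  0.05  2.01 -0.07  0.5   2.18]
96.03691977768548
[[5,-1,0,26,0,0,0.0],[5,0,0,6,0,0,0.0],[5,0,0,6,0,0,0.0],[5,0,0,6,0,0,0.0],[5,0,0,6,0,0,0.0]]
-45 -10 [316.3 358.8]
-45 10 [312.7 350.2]
45 -10 [358.6 344.1]
45 10 [354.4 336. ]
```

Call:
{"fn": "move_arm", "kwargs": {"targets": [[[5,-1,0,26,0,0,0],[5,0,0,8,0,0,0],[5,0,0,8,0,0,0],[5,0,0,4,0,0,0],[5,0,0,3,0,0,0],[5,0,0,0,0,0,0],[5,0,0,0,0,0,0]]]}}

```text
time: 25.6
tool_pos: [0.4549, -0.2433, -0.0024]
eef_rot: [0.0, -0.052, 0.999, -0.0]
ft_force: [-0.4, 0.3, -1.1]
width: 0.0193
grasp_force: 30.0
```

Call:
{"fn": "move_arm", "kwargs": {"targets": [[[36,0,0,0,0,0,0],[36,0,0,0,0,0,0],[36,0,0,0,0,0,0],[36,0,0,-15,0,0,0],[36,0,0,-30,0,0,0],[36,0,0,-40,0,0,0],[36,0,0,-40,0,0,0]]]}}

```text
time: 26.3
tool_pos: [0.4541, -0.2429, 0.1234]
eef_rot: [-0.0, -0.052, 0.999, 0.0]
ft_force: [1.6, -0.5, 0.3]
width: 0.0363
grasp_force: 0.0
```

Run:
```python
from h import *
s=st(); print(head()); a=S['A']
plan([(*a,.14,88,40,45),(*a,.03,88,40,40),(*a,-.003,88,40,11)])
```

```text
26.3 [ 0.4541 -0.2429  0.1234] [-5.000e-04 -5.240e-02  9.986e-01  3.000e-04] w 0.0363 g 0.0 F [ 1.6 -0.5  0.3] q [ 0.39  0.51  0.07  1.95 -0.06  0.69  2.17]
96.00587284886572
[[40,-14,40,-1,0,0,0.6],[40,-14,40,-1,0,0,0.5],[40,-13,40,-2,0,0,0.6],[40,-13,40,-1,0,0,0.6],[40,-13,41,-1,0,0,0.6],[40,-12,40,-1,0,0,0.5],[40,-12,41,-1,0,0,0.6],[40,-11,41,-1,0,0,0.6],[40,-11,41,-2,0,0,0.5],[40,-11,41,-1,0,0,0.6],[40,-10,41,-1,0,0,0.6],[40,-10,41,-1,0,0,0.6]]
[[40,-9,41,-1,0,0,0.5],[40,-9,42,-2,0,0,0.6],[40,0,0,37,0,0,0.0],[40,0,0,37,0,0,0.0],[40,0,0,36,0,0,0.0],[40,0,0,8,0,0,0.0],[40,0,0,9,0,0,0.0],[40,0,0,8,0,0,0.0],[40,0,0,8,0,0,0.0]]
```

```bash
cat >> h.py <<'E'
def greys(x0,x1,y0,y1,name=None,amin=80):
    t=viewer.read_camera('top'); 
    hsv=cv2.cvtColor(t,cv2.COLOR_BGR2HSV); m=((hsv[...,1]<60)&(hsv[...,2]>60)&(hsv[...,2]<200)).astype(np.uint8)
    z=np.zeros_like(m); z[y0:y1,x0:x1]=m[y0:y1,x0:x1]
    n,l,q,c=cv2.connectedComponentsWithStats(z)
    for i in range(1,n):
        if q[i,4]>amin:
            cn=cv2.findContours((l==i).astype(np.uint8),0,1)[0][0]; print(q[i],np.round(cv2.minAreaRect(cn)[0],1),np.round(cv2.minAreaRect(cn)[1:][0],1),cv2.minAreaRect(cn)[2])
E
python3 - <<'E'
from h import *
greys(157,320,160,265)
E
```

```text
[184 188  11  40 414] [189.  207.5] [39. 10.] 90.0
[213 197  10  27 254] [217.5 210. ] [26.  9.] 90.0
```

Call:
{"fn": "move_arm", "kwargs": {"targets": [[[40,-14,40,-1,0,0,0.6],[40,-14,40,-1,0,0,0.5],[40,-13,40,-2,0,0,0.6],[40,-13,40,-1,0,0,0.6],[40,-13,41,-1,0,0,0.6],[40,-12,40,-1,0,0,0.5],[40,-12,41,-1,0,0,0.6],[40,-11,41,-1,0,0,0.6],[40,-11,41,-2,0,0,0.5],[40,-11,41,-1,0,0,0.6],[40,-10,41,-1,0,0,0.6],[40,-10,41,-1,0,0,0.6]]]}}

```text
time: 27.55
tool_pos: [0.5742, 0.2525, 0.1362]
eef_rot: [0.0, 0.008, 1.0, -0.0]
ft_force: [0.2, -0.5, 0.8]
width: 0.0398
grasp_force: 0.0
```

Run:
```python
from h import *
greys(395,530,225,300)
b=LT(.045); print(np.round(proj('top',[*b,.03]),1))
```

```text
[436 244  16  41 407] [443.3 264.2] [40.6 10.3] 81.38435363769531
[443.7 264. ]
```

Call:
{"fn": "move_arm", "kwargs": {"targets": [[[40,-9,41,-1,0,0,0.5],[40,-9,42,-2,0,0,0.6],[40,0,0,37,0,0,0],[40,0,0,37,0,0,0],[40,0,0,36,0,0,0],[40,0,0,12,0,0,0],[40,0,0,12,0,0,0],[40,0,0,5,0,0,0],[40,0,0,4,0,0,0],[40,0,0,0,0,0,0]]]}}

```text
time: 28.6
tool_pos: [0.5944, 0.3336, -0.0029]
eef_rot: [0.001, 0.017, 1.0, 0.0]
ft_force: [-0.6, 0.5, 0.4]
width: 0.0401
grasp_force: 0.0
```

Call:
{"fn": "move_arm", "kwargs": {"targets": [[[5,0,0,0,0,0,0],[5,0,0,0,0,0,0],[5,0,0,0,0,0,0],[5,0,0,0,0,0,0],[5,0,0,0,0,0,0],[5,0,0,0,0,0,0],[5,0,0,0,0,0,0]]]}}

```text
time: 29.3
tool_pos: [0.5942, 0.3335, -0.0031]
eef_rot: [0.0, 0.017, 1.0, 0.0]
ft_force: [-0.9, -0.5, 4.8]
width: 0.0197
grasp_force: 29.8
```

Run:
```python
from h import *
s=st();print(head(),S['A']); p=s["tool_pos"]; b=LT(-.045)+(p[:2]-S['A'])
plan([(p[0],p[1],.13,88.2,5,40),(*b,.10,96,5,45),(*b,.02,96,5,30),(*b,-.004,96,5,8)])
```

```text
29.3 [ 0.5942  0.3335 -0.0031] [3.000e-04 1.740e-02 9.998e-01 2.000e-04] w 0.0197 g 29.8 F [-0.9 -0.5  4.8] q [-0.62  0.89  0.12  1.55 -0.14  0.71  1.1 ]
88.00623345754934 [0.59329838 0.33345648]
[[5,0,0,-33,0,0,-0.0],[5,0,0,-34,0,0,-0.1],[5,0,0,-33,0,0,-0.0],[5,0,0,-33,0,0,-0.1],[5,7,-42,2,0,0,-0.5],[5,7,-42,2,0,0,-0.5],[5,8,-41,2,0,0,-0.5],[5,7,-42,1,0,0,-0.4],[5,9,-42,2,0,0,-0.5],[5,8,-41,2,0,0,-0.5],[5,9,-42,2,0,0,-0.5],[5,9,-41,2,0,0,-0.5]]
[[5,10,-41,2,0,0,-0.5],[5,10,-41,2,0,0,-0.5],[5,10,-41,2,0,0,-0.5],[5,11,-41,1,0,0,-0.4],[5,11,-41,2,0,0,-0.5],[5,11,-41,2,0,0,-0.5],[5,12,-41,2,0,0,-0.5],[5,12,-41,2,0,0,-0.5],[5,0,0,27,0,0,0.0],[5,0,0,26,0,0,0.0],[5,0,0,27,0,0,0.0],[5,0,0,8,0,0,0.0]]
[[5,0,0,8,0,0,0.0],[5,0,0,8,0,0,0.0]]
```

Call:
{"fn": "move_arm", "kwargs": {"targets": [[[5,0,0,-33,0,0,0],[5,0,0,-34,0,0,-0.1],[5,0,0,-33,0,0,0],[5,0,0,-33,0,0,-0.1],[5,7,-42,2,0,0,-0.5],[5,7,-42,2,0,0,-0.5],[5,8,-41,2,0,0,-0.5],[5,7,-42,1,0,0,-0.4],[5,9,-42,2,0,0,-0.5],[5,8,-41,2,0,0,-0.5],[5,9,-42,2,0,0,-0.5],[5,9,-41,2,0,0,-0.5]]]}}

```text
time: 30.5
tool_pos: [0.5285, -0.0012, 0.1139]
eef_rot: [-0.0, -0.019, 1.0, -0.0]
ft_force: [0.4, -0.7, -1.2]
width: 0.0196
grasp_force: 29.8
```

Call:
{"fn": "move_arm", "kwargs": {"targets": [[[5,10,-41,2,0,0,-0.5],[5,10,-41,2,0,0,-0.5],[5,10,-41,2,0,0,-0.5],[5,11,-41,1,0,0,-0.4],[5,11,-41,2,0,0,-0.5],[5,11,-41,2,0,0,-0.5],[5,12,-41,2,0,0,-0.5],[5,12,-41,2,0,0,-0.5],[5,0,0,27,0,0,0],[5,0,0,26,0,0,0],[5,0,0,0,0,0,0],[5,0,0,0,0,0,0]]]}}

```text
time: 31.7
tool_pos: [0.4641, -0.3322, 0.046]
eef_rot: [-0.0, -0.053, 0.999, 0.0]
ft_force: [-0.2, -0.2, -0.4]
width: 0.0196
grasp_force: 29.8
```

Run:
```python
from h import *
s=st();print(head());b=LT(-.045)+[.0009,0]
plan([(*b,.02,96,5,30),(*b,-.004,96,5,8)])
greys(157,320,160,265)
```

```text
31.7 [ 0.4641 -0.3322  0.046 ] [-5.000e-04 -5.270e-02  9.986e-01  4.000e-04] w 0.0196 g 29.8 F [-0.2 -0.2 -0.4] q [ 0.55  0.69  0.03  1.86 -0.04  0.6   2.29]
96.0396015447206
[[5,0,0,26,0,0,0.0],[5,0,0,6,0,0,0.0],[5,0,0,6,0,0,0.0],[5,0,0,6,0,0,0.0],[5,0,0,6,0,0,0.0]]
[213 197  10  27 252] [217.5 210. ] [26.  9.] 90.0
```

Call:
{"fn": "move_arm", "kwargs": {"targets": [[[5,0,0,26,0,0,0],[5,0,0,8,0,0,0],[5,0,0,8,0,0,0],[5,0,0,5,0,0,0],[5,0,0,3,0,0,0],[5,0,0,0,0,0,0],[5,0,0,0,0,0,0]]]}}

```text
time: 32.45
tool_pos: [0.4646, -0.3329, -0.0034]
eef_rot: [0.0, -0.052, 0.999, -0.0]
ft_force: [-0.6, -0.5, -0.9]
width: 0.0196
grasp_force: 29.8
```

Call:
{"fn": "move_arm", "kwargs": {"targets": [[[36,0,0,0,0,0,0],[36,0,0,0,0,0,0],[36,0,0,0,0,0,0],[36,0,0,-15,0,0,0],[36,0,0,-30,0,0,0],[36,0,0,-40,0,0,0],[36,0,0,-40,0,0,0]]]}}

```text
time: 33.15
tool_pos: [0.464, -0.3326, 0.1235]
eef_rot: [-0.0, -0.052, 0.999, 0.0]
ft_force: [1.3, -0.6, 0.4]
width: 0.036
grasp_force: 0.0
```

Run:
```python
from h import *
s=st(); print(head()); a=S['C']
plan([(*a,.14,88,40,45),(*a,.03,88,40,40),(*a,-.003,88,40,11)])
```

```text
33.15 [ 0.464  -0.3326  0.1235] [-1.000e-04 -5.240e-02  9.986e-01  0.000e+00] w 0.036 g 0.0 F [ 1.3 -0.6  0.4] q [ 0.54  0.58  0.04  1.8  -0.04  0.76  2.28]
96.00982020665721
[[40,-13,42,-1,0,0,0.6],[40,-13,42,-1,0,0,0.5],[40,-12,41,-2,0,0,0.6],[40,-12,42,-1,0,0,0.6],[40,-12,43,-1,0,0,0.6],[40,-11,42,-1,0,0,0.5],[40,-10,42,-1,0,0,0.6],[40,-11,43,-1,0,0,0.6],[40,-9,42,-2,0,0,0.5],[40,-10,43,-1,0,0,0.6],[40,-9,43,-1,0,0,0.6],[40,-8,43,-1,0,0,0.6]]
[[40,-8,43,-1,0,0,0.5],[40,-8,43,-2,0,0,0.6],[40,0,0,37,0,0,0.0],[40,0,0,37,0,0,0.0],[40,0,0,36,0,0,0.0],[40,0,0,8,0,0,0.0],[40,0,0,9,0,0,0.0],[40,0,0,8,0,0,0.0],[40,0,0,8,0,0,0.0]]
```

Call:
{"fn": "move_arm", "kwargs": {"targets": [[[40,-13,42,-1,0,0,0.6],[40,-13,42,-1,0,0,0.5],[40,-12,41,-2,0,0,0.6],[40,-12,42,-1,0,0,0.6],[40,-12,43,-1,0,0,0.6],[40,-11,42,-1,0,0,0.5],[40,-10,42,-1,0,0,0.6],[40,-11,43,-1,0,0,0.6],[40,-9,42,-2,0,0,0.5],[40,-10,43,-1,0,0,0.6],[40,-9,43,-1,0,0,0.6],[40,-8,43,-1,0,0,0.6]]]}}

```text
time: 34.35
tool_pos: [0.5691, 0.1834, 0.1367]
eef_rot: [0.001, 0.008, 1.0, 0.0]
ft_force: [0.7, -0.6, 0.4]
width: 0.0398
grasp_force: 0.0
```

Call:
{"fn": "move_arm", "kwargs": {"targets": [[[40,-8,43,-1,0,0,0.5],[40,-8,43,-2,0,0,0.6],[40,0,0,37,0,0,0],[40,0,0,37,0,0,0],[40,0,0,36,0,0,0],[40,0,0,12,0,0,0],[40,0,0,12,0,0,0],[40,0,0,5,0,0,0],[40,0,0,4,0,0,0],[40,0,0,0,0,0,0]]]}}

```text
time: 35.35
tool_pos: [0.5871, 0.2674, -0.0039]
eef_rot: [0.001, 0.017, 1.0, 0.0]
ft_force: [0.1, -0.2, 0.1]
width: 0.04
grasp_force: 0.0
```

Call:
{"fn": "move_arm", "kwargs": {"targets": [[[5,0,0,0,0,0,0],[5,0,0,0,0,0,0],[5,0,0,0,0,0,0],[5,0,0,0,0,0,0],[5,0,0,0,0,0,0],[5,0,0,0,0,0,0],[5,0,0,0,0,0,0]]]}}

```text
time: 36.05
tool_pos: [0.5868, 0.2673, -0.0042]
eef_rot: [0.0, 0.017, 1.0, 0.0]
ft_force: [-0.4, 0.1, 5.1]
width: 0.0196
grasp_force: 30.0
```

Run:
```python
from h import *
s=st();print(head(),S['C']); p=s["tool_pos"]; b=ST(.0)+[p[0]-S['C'][0],0]; print(b)
plan([(p[0],p[1],.13,88,5,40),(.53,.0,.12,86.5,5,45),(*b,.10,85.3,5,45),(*b,.045,85.3,5,30)])
greys(395,530,225,300)
print([np.round(proj('top',[*LT(y),.03]),1) for y in(.045,-.045)])
```

```text
36.05 [ 0.5868  0.2673 -0.0042] [3.000e-04 1.740e-02 9.998e-01 2.000e-04] w 0.0196 g 30.0 F [-0.4  0.1  5.1] q [-0.53  0.85  0.09  1.67 -0.12  0.63  1.17]
88.00941934208454 [0.58614816 0.26707759]
[ 0.5975963 -0.2847   ]
[[5,0,0,-34,0,0,0.0],[5,0,0,-33,0,0,0.0],[5,0,0,-34,0,0,0.0],[5,0,0,-33,0,0,0.0],[5,7,-38,1,0,0,0.2],[5,6,-39,2,0,0,0.2],[5,7,-38,1,0,0,0.2],[5,6,-39,2,0,0,0.3],[5,7,-38,1,0,0,0.2],[5,6,-39,1,0,0,0.2],[5,5,-39,2,0,0,0.2],[5,-12,-40,3,0,0,0.2]]
[[5,-12,-40,3,0,0,0.1],[5,-12,-40,2,0,0,0.2],[5,-13,-40,3,0,0,0.2],[5,-12,-39,3,0,0,0.2],[5,-13,-40,3,0,0,0.1],[5,-13,-40,3,0,0,0.2],[5,0,0,27,0,0,0.0],[5,0,0,28,0,0,0.0]]
[475 240  18  41 430] [483.2 260.1] [40.6 10.8] 79.04593658447266
[436 244  15  41 406] [443.2 264.2] [40.6 10. ] 81.8698959350586
[array([443.7, 264. ]), array([483.7, 259.3])]
```

Call:
{"fn": "move_arm", "kwargs": {"targets": [[[5,0,0,-34,0,0,0],[5,0,0,-33,0,0,0],[5,0,0,-34,0,0,0],[5,0,0,-33,0,0,0],[5,7,-38,1,0,0,0.2],[5,6,-39,2,0,0,0.2],[5,7,-38,1,0,0,0.2],[5,6,-39,2,0,0,0.3],[5,7,-38,1,0,0,0.2],[5,6,-39,1,0,0,0.2],[5,5,-39,2,0,0,0.2],[5,-12,-40,3,0,0,0.2]]]}}

```text
time: 37.3
tool_pos: [0.537, -0.0421, 0.1159]
eef_rot: [-0.002, 0.032, 0.999, 0.0]
ft_force: [1.0, 0.7, -0.9]
width: 0.0195
grasp_force: 30.0
```

Call:
{"fn": "move_arm", "kwargs": {"targets": [[[5,-12,-40,3,0,0,0.1],[5,-12,-40,2,0,0,0.2],[5,-13,-40,3,0,0,0.2],[5,-12,-39,3,0,0,0.2],[5,-13,-40,3,0,0,0.1],[5,-13,-40,3,0,0,0.2],[5,0,0,27,0,0,0],[5,0,0,28,0,0,0],[5,0,0,0,0,0,0],[5,0,0,0,0,0,0]]]}}

```text
time: 38.3
tool_pos: [0.597, -0.2845, 0.0439]
eef_rot: [-0.001, 0.041, 0.999, 0.0]
ft_force: [0.5, -1.0, 0.3]
width: 0.0195
grasp_force: 30.0
```

Run:
```python
from h import *
s=st();print(head());b=ST(0)+[.0007,0]
plan([(*b,.02,85.3,5,30),(*b,-.004,85.3,5,8)])
```

```text
38.3 [ 0.597  -0.2845  0.0439] [-7.000e-04  4.070e-02  9.992e-01  3.000e-04] w 0.0195 g 30.0 F [ 0.5 -1.   0.3] q [ 0.36  0.8   0.08  1.59 -0.08  0.76  1.96]
85.33201155460287
[[5,-1,0,24,0,0,0.0],[5,0,0,8,0,0,0.0],[5,0,0,8,0,0,0.0],[5,0,0,8,0,0,0.0]]
```

Call:
{"fn": "move_arm", "kwargs": {"targets": [[[5,0,0,24,0,0,0],[5,0,0,8,0,0,0],[5,0,0,8,0,0,0],[5,0,0,5,0,0,0],[5,0,0,2,0,0,0],[5,0,0,0,0,0,0],[5,0,0,0,0,0,0]]]}}

```text
time: 39.0
tool_pos: [0.5978, -0.2852, -0.0022]
eef_rot: [0.0, 0.041, 0.999, -0.0]
ft_force: [-0.4, -0.4, -0.5]
width: 0.0196
grasp_force: 30.0
```

Call:
{"fn": "move_arm", "kwargs": {"targets": [[[36,0,0,0,0,0,0],[36,0,0,0,0,0,0],[36,0,0,0,0,0,0],[36,0,0,-15,0,0,0],[36,0,0,-30,0,0,0],[36,0,0,-40,0,0,0],[36,0,0,-40,0,0,0],[36,0,0,-40,0,0,0],[36,0,0,-30,0,0,0],[36,40,0,0,0,0,0],[36,40,0,0,0,0,0],[36,40,0,0,0,0,0]]]}}

```text
time: 40.2
tool_pos: [0.4767, -0.2751, 0.1937]
eef_rot: [0.001, 0.041, 0.999, -0.0]
ft_force: [-0.9, -1.1, 0.1]
width: 0.036
grasp_force: 0.0
```

Run:
```python
from h import *
s=st();print(head())
greys(157,320,160,265); print('trays'); greys(395,530,175,300)
print(np.round(proj('top',[*ST(0),.03]),1))
# stay seen from top: dark brown mask near the cheek
t=viewer.read_camera('top'); cv2.imwrite('pics/t9_raw.png',t)
hsv=cv2.cvtColor(t,cv2.COLOR_BGR2HSV); print([hsv[v,u].tolist() for u,v in((295,166),(341,156),(335,157),(320,147),(320,170))])
```

```text
40.2 [ 0.4767 -0.2751  0.1937] [ 8.000e-04  4.080e-02  9.992e-01 -4.000e-04] w 0.036 g 0.0 F [-0.9 -1.1  0.1] q [ 0.4   0.47  0.1   1.78 -0.06  0.9   2.02]
85.32724199218465
trays
[ 492  184   38  116 3037] [510.5 241.5] [115.  37.] 90.0
[ 436  188   69   97 2197] [467.6 234.7] [95.  66.2] 82.40535736083984
[459.8 200.9]
[[11, 134, 101], [11, 129, 105], [13, 124, 72], [11, 140, 186], [12, 137, 173]]
```

Run:
```python
from h import *
t=cv2.imread('pics/t9_raw.png'); hsv=cv2.cvtColor(t,cv2.COLOR_BGR2HSV)
m=((hsv[...,0]<13)&(hsv[...,1]>115)&(hsv[...,2]<125)&(hsv[...,2]>60)).astype(np.uint8)
for r in range(140,176): print(r,''.join('#' if m[r,c] else '.' for c in range(280,385)))
```

```text
140 .........................................................................................................
141 .........................................................................................................
142 .........................................................................................................
143 .........................................................................................................
144 .........................................................................................................
145 .........................................................................................................
146 .........................................................................................................
147 .........................................................................................................
148 .........................................................................................................
149 .........................................................................................................

[... 2159 characters left out ...]
........................................
170 .........#######.##..#...................................................................................
171 .........##.##...........................................................................................
172 .........................................................................................................
173 .........................................................................................................
174 .........................................................................................................
175 .........................................................................................................
```

Run:
```python
from h import *
L=onz('top',287.3,165.5,.123); R=onz('top',360,154.7,.123); d=L-R; d=d[:2]
th=np.degrees(np.arctan2(d[1],d[0])); c=(L+R)[:2]/2; n=np.array([*hb(-.0075,-.189)])
print(L,R,np.linalg.norm(d),th,c,'centre in notch',(c-n)@BX,(c-n)@BY)
u=d/np.linalg.norm(d)
g=c-u*.033; hd=th-90; print('grasp',g,'local y',(g-H)@BY,'TCPh',hd)
g=g+[.0035,0]
plan([(.52,-.13,.23,40,45,45),(*g,.20,hd,45,45),(*g,.12,hd,45,30),(*g,.083,hd,45,12)])
```

```text
[0.66211936 0.0993172  0.123     ] [ 0.68283192 -0.05610083  0.123     ] 0.15679213389363694 97.59107917353876 [0.67247564 0.02160818] centre in notch -0.002027597022237638 -0.007572962813274066
grasp [ 0.67683501 -0.01110261] local y -0.2291020426019455 TCPh 7.591079173538759
[[45,-5,25,-6,0,0,7.5],[45,-2,25,-6,0,0,7.6],[45,1,26,-6,0,0,7.5],[45,4,24,-6,0,0,7.5],[45,8,25,-6,0,0,7.5],[45,11,22,-6,0,0,7.6],[45,-2,40,6,0,0,6.5],[45,2,40,6,0,0,6.5],[45,7,39,6,0,0,6.4],[45,11,39,6,0,0,6.5],[45,15,37,6,0,0,6.5],[45,0,0,27,0,0,-0.0]]
[[45,0,0,26,0,0,-0.0],[45,0,0,27,0,0,-0.0],[45,0,0,9,0,0,-0.0],[45,0,0,9,0,0,-0.0],[45,0,0,10,0,0,-0.0],[45,0,0,9,0,0,-0.0]]
```

Call:
{"fn": "move_arm", "kwargs": {"targets": [[[45,-5,25,-6,0,0,7.5],[45,-2,25,-6,0,0,7.6],[45,1,26,-6,0,0,7.5],[45,4,24,-6,0,0,7.5],[45,8,25,-6,0,0,7.5],[45,11,22,-6,0,0,7.6],[45,-2,40,6,0,0,6.5],[45,2,40,6,0,0,6.5],[45,7,39,6,0,0,6.4],[45,11,39,6,0,0,6.5],[45,15,37,6,0,0,6.5],[45,0,0,0,0,0,0]]]}}

```text
time: 41.55
tool_pos: [0.6864, -0.0023, 0.1962]
eef_rot: [-0.0, 0.655, 0.756, 0.002]
ft_force: [-0.3, 0.1, -1.0]
width: 0.045
grasp_force: 0.0
```

Run:
```python
from h import *
s=st();print(head())
greys(395,530,175,300)
print(np.round(proj('top',[*ST(0),.03]),1))
plan([(.6803,-.0111,.12,7.6,45,30),(.6803,-.0111,.083,7.6,45,12)])
```

```text
41.55 [ 0.6864 -0.0023  0.1962] [-5.000e-04  6.551e-01  7.555e-01  1.600e-03] w 0.045 g 0.0 F [-0.3  0.1 -1. ] q [-0.26  0.7   0.42  1.39 -0.3   1.12  0.35]
8.145637431583575
[454 189  11  27 252] [459.2 201.8] [ 9.9 26.2] 5.19442892074585
[476 241  16  39 357] [483.2 259.9] [39.4  9.4] 78.69007110595703
[436 244  15  41 406] [443.2 264.2] [40.6 10. ] 81.8698959350586
[459.8 200.9]
[[45,-2,-2,26,0,0,0.2],[45,-1,-1,25,0,0,0.1],[45,-2,-2,26,0,0,0.2],[45,0,0,9,0,0,-0.0],[45,0,0,9,0,0,-0.0],[45,0,0,10,0,0,-0.0],[45,0,0,9,0,0,-0.0]]
```

Call:
{"fn": "move_arm", "kwargs": {"targets": [[[45,0,0,20,0,0,0],[45,0,0,20,0,0,0],[45,0,0,0,0,0,0],[45,0,0,0,0,0,0]]]}}

```text
time: 42.0
tool_pos: [0.6824, -0.0107, 0.1591]
eef_rot: [0.0, 0.658, 0.753, 0.0]
ft_force: [0.3, -0.1, -0.1]
width: 0.0454
grasp_force: 0.0
```

Run:
```python
from h import *
s=st();print(head())
plan([(.6803,-.0111,.12,7.6,45,30),(.6803,-.0111,.083,7.6,45,12)])
```

```text
42.0 [ 0.6824 -0.0107  0.1591] [3.00e-04 6.58e-01 7.53e-01 1.00e-04] w 0.0454 g 0.0 F [ 0.3 -0.1 -0.1] q [-0.25  0.73  0.41  1.44 -0.31  1.04  0.36]
7.710101766454896
[[45,0,-1,20,0,0,0.1],[45,0,-1,19,0,0,0.0],[45,0,0,9,0,0,0.0],[45,0,0,10,0,0,0.0],[45,0,0,9,0,0,0.0],[45,0,0,9,0,0,0.0]]
```

Call:
{"fn": "move_arm", "kwargs": {"targets": [[[45,0,-1,20,0,0,0],[45,0,-1,19,0,0,0],[45,0,0,9,0,0,0],[45,0,0,10,0,0,0],[45,0,0,9,0,0,0],[45,0,0,8,0,0,0],[45,0,0,0,0,0,0]]]}}

```text
time: 42.7
tool_pos: [0.6795, -0.0103, 0.0822]
eef_rot: [-0.001, 0.658, 0.753, -0.001]
ft_force: [0.6, -0.2, 0.4]
width: 0.0451
grasp_force: 0.0
```

Call:
{"fn": "move_arm", "kwargs": {"targets": [[[10,0,0,0,0,0,0],[10,0,0,0,0,0,0],[10,0,0,0,0,0,0],[10,0,0,0,0,0,0],[10,0,0,0,0,0,0],[10,0,0,0,0,0,0],[10,0,0,0,0,0,0]]]}}

```text
time: 43.4
tool_pos: [0.6806, -0.0106, 0.0837]
eef_rot: [0.0, 0.658, 0.753, 0.0]
ft_force: [-0.1, 0.3, 3.1]
width: 0.0238
grasp_force: 29.9
```

Run:
```python
from h import *
plan([(.6806,-.0106,.145,7.6,10,20),(.67,-.14,.145,7.6,10,25),(.5424,-.0850,.14,101.7,10,45),(.5424,-.0705,.02,101.7,10,30),(.5424,-.0705,-.0147,101.7,10,9)])
```

```text
[[10,0,0,-15,0,0,0.0],[10,0,0,-16,0,0,0.1],[10,0,0,-15,0,0,-0.0],[10,0,0,-15,0,0,0.0],[10,-21,-5,0,0,0,0.0],[10,-21,-4,0,0,0,0.0],[10,-21,-5,0,0,0,0.0],[10,-22,-4,0,0,0,0.0],[10,-21,-5,0,0,0,0.0],[10,-21,-5,0,0,0,0.0],[10,6,-10,0,0,0,-7.8],[10,7,-9,1,0,0,-7.9]]
[[10,9,-8,0,0,0,-7.8],[10,9,-7,1,0,0,-7.9],[10,10,-5,0,0,0,-7.8],[10,11,-4,0,0,0,-7.8],[10,11,-2,1,0,0,-7.9],[10,12,-1,0,0,0,-7.8],[10,11,1,1,0,0,-7.9],[10,12,2,0,0,0,-7.8],[10,11,4,0,0,0,-7.8],[10,10,5,1,0,0,-7.9],[10,-1,3,24,0,0,0.0],[10,0,3,24,0,0,0.0]]
[[10,-1,3,24,0,0,0.0],[10,0,3,24,0,0,0.0],[10,-1,2,24,0,0,0.0],[10,0,0,9,0,0,0.0],[10,0,0,8,0,0,0.0],[10,0,0,9,0,0,0.0],[10,0,0,8,0,0,0.0]]
```

Call:
{"fn": "move_arm", "kwargs": {"targets": [[[10,0,0,-15,0,0,0],[10,0,0,-16,0,0,0],[10,0,0,-15,0,0,0],[10,0,0,-15,0,0,0],[10,-21,-5,0,0,0,0],[10,-21,-4,0,0,0,0],[10,-21,-5,0,0,0,0],[10,-22,-4,0,0,0,0],[10,-21,-5,0,0,0,0],[10,-21,-5,0,0,0,0],[10,0,0,0,0,0,0],[10,0,0,0,0,0,0]]]}}

```text
time: 44.6
tool_pos: [0.6701, -0.1397, 0.1454]
eef_rot: [0.0, 0.658, 0.753, 0.001]
ft_force: [0.0, 0.6, -1.3]
width: 0.0239
grasp_force: 30.0
```

Call:
{"fn": "move_arm", "kwargs": {"targets": [[[10,6,-10,0,0,0,-7.8],[10,7,-9,1,0,0,-7.9],[10,9,-8,0,0,0,-7.8],[10,9,-7,1,0,0,-7.9],[10,10,-5,0,0,0,-7.8],[10,11,-4,0,0,0,-7.8],[10,11,-2,1,0,0,-7.9],[10,12,-1,0,0,0,-7.8],[10,11,1,1,0,0,-7.9],[10,12,2,0,0,0,-7.8],[10,11,4,0,0,0,-7.8],[10,10,5,1,0,0,-7.9]]]}}

```text
time: 45.8
tool_pos: [0.5424, -0.0829, 0.14]
eef_rot: [0.001, -0.107, 0.994, 0.0]
ft_force: [-0.3, -0.2, -0.6]
width: 0.0234
grasp_force: 30.0
```

Run:
```python
from h import *
s=st();print(head())
plan([(.5424,-.0705,.02,101.7,10,30),(.5424,-.0705,-.0147,101.7,10,9)])
```

```text
45.8 [ 0.5424 -0.0829  0.14  ] [ 7.000e-04 -1.070e-01  9.943e-01  3.000e-04] w 0.0234 g 30.0 F [-0.3 -0.2 -0.6] q [ 0.15  0.53 -0.07  1.84  0.05  0.77  1.84]
102.27945942815734
[[10,-1,2,24,0,0,0.1],[10,0,3,24,0,0,0.1],[10,-1,2,24,0,0,0.1],[10,0,3,24,0,0,0.2],[10,-1,2,24,0,0,0.1],[10,0,0,9,0,0,-0.0],[10,0,0,8,0,0,-0.0],[10,0,0,9,0,0,-0.0],[10,0,0,9,0,0,-0.0]]
```

Call:
{"fn": "move_arm", "kwargs": {"targets": [[[10,-1,2,24,0,0,0],[10,0,3,24,0,0,0],[10,-1,2,24,0,0,0],[10,0,3,24,0,0,0],[10,0,2,24,0,0,0],[10,0,0,12,0,0,0],[10,0,0,10,0,0,0],[10,0,0,7,0,0,0],[10,0,0,4,0,0,0],[10,0,0,0,0,0,0],[10,0,0,0,0,0,0]]]}}

```text
time: 46.9
tool_pos: [0.5419, -0.0734, -0.0132]
eef_rot: [0.0, -0.103, 0.995, -0.0]
ft_force: [0.8, 1.2, 1.5]
width: 0.0237
grasp_force: 30.0
```

Run:
```python
from h import *
s=st()
```

```text
46.9 [ 0.5419 -0.0734 -0.0132] [ 4.000e-04 -1.028e-01  9.947e-01 -1.000e-04] w 0.0237 g 30.0 F [0.8 1.2 1.5] q [ 0.11  0.77 -0.04  1.95  0.07  0.43  1.79]
```

Fz is starting to show contact, so I release, retreat upward and then aside.

Call:
{"fn": "move_arm", "kwargs": {"targets": [[[10,0,0,1,0,0,0],[10,0,0,0,0,0,0],[50,0,0,0,0,0,0],[50,0,0,0,0,0,0],[50,0,0,0,0,0,0],[50,0,0,0,0,0,0],[50,0,0,-15,0,0,0],[50,0,0,-30,0,0,0],[50,0,0,-45,0,0,0],[50,0,0,-45,0,0,0],[50,0,0,-45,0,0,0],[50,0,0,-30,0,0,0]]]}}

```text
time: 48.1
tool_pos: [0.5424, -0.0733, 0.1985]
eef_rot: [0.002, -0.103, 0.995, -0.0]
ft_force: [0.1, -0.7, 0.0]
width: 0.0499
grasp_force: 0.0
```

Call:
{"fn": "move_arm", "kwargs": {"targets": [[[50,45,0,0,0,0,0],[50,45,0,0,0,0,0],[50,15,30,0,0,0,0],[50,0,45,0,0,0,0],[50,0,45,0,0,0,0],[50,0,45,0,0,0,0],[50,0,45,0,0,0,0],[50,0,45,0,0,0,0],[50,0,45,0,0,0,0],[50,0,0,0,0,0,0],[50,0,0,0,0,0,0],[50,0,0,0,0,0,0]]]}}

```text
time: 49.3
tool_pos: [0.3774, 0.1976, 0.1951]
eef_rot: [-0.0, -0.102, 0.995, -0.0]
ft_force: [-0.2, -0.1, 0.5]
width: 0.0503
grasp_force: 0.0
```

Run:
```python
from h import *
s=st()
t=viewer.read_camera('top'); q=viewer.read_camera('side'); cv2.imwrite('pics/end_t_raw.png',t)
a=cv2.resize(t[130:310,140:540],(800,360),interpolation=cv2.INTER_CUBIC); b=cv2.resize(q[140:440,250:500],(200,240)); 
c=cv2.resize(q[140:290,260:460],(320,240),interpolation=cv2.INTER_CUBIC); d=cv2.resize(q[270:440,280:480],(280,238),interpolation=cv2.INTER_CUBIC)
o=np.zeros((600,800,3),np.uint8); o[:360]=a; o[360:,:320]=c; o[360:598,330:610]=d
cv2.imwrite('pics/end.png',o)
```

```text
49.3 [0.3774 0.1976 0.1951] [-3.000e-04 -1.021e-01  9.948e-01 -5.000e-04] w 0.0503 g 0.0 F [-0.2 -0.1  0.5] q [-0.4   0.29 -0.19  2.08  0.08  0.78  1.14]
```

View pics/end.png

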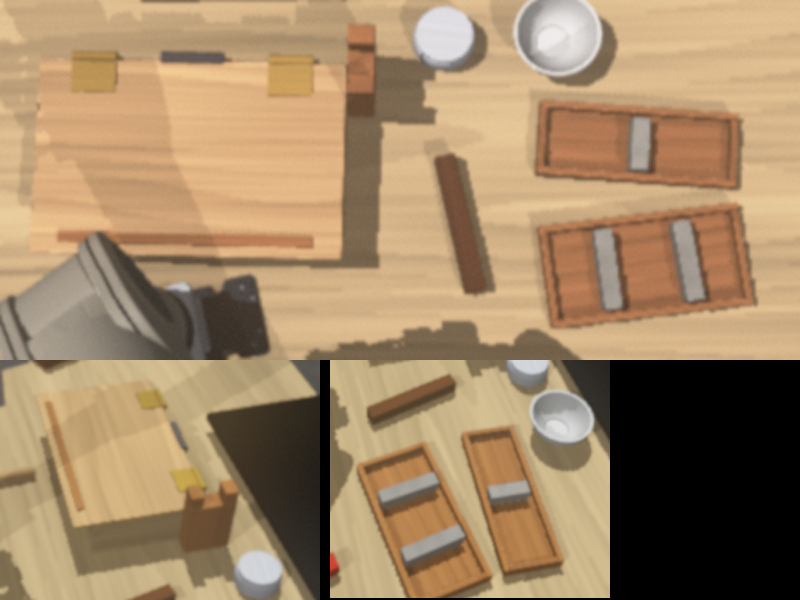

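The flap is shut, with its corners at the same pixels as at the start. The stay lies flat at crop (460,225), clear of box and trays. Two long stones and one short stone lie straight across their rows, and the tin and bowl have not moved.

```bash
python3 -c "
from station import hand_in
print(hand_in())"
```

```text
the job is handed in; nothing more can be done
None
```

I handed the job in at about 49 s: the three stones present (two long, one short) lie flat across their trays, the flap is shut, and the stay lies flat on the open bench; the hand-in gave no verdict.

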